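Bring round and fit the drilling template

TASK

Turn the carousel (the pegs on its hub are there to push it round by) until the bay holding the long template with two round holes stands in the middle of the guard's opening and let it stop there. Then lift that template out through the opening and lay it gently on the drilling fixture so that both locating pins come up through its holes and it lies flat and fully down. Leave the other templates in their bays and do not disturb anything else on the bench.

Things in the scene. Friction and masses are not known exactly. Their poses are not given: they have to be found in the camera images.
- template: Loose steel drilling template, 0.35 kg: plate 6 mm thick, grip block on the middle of its top (40 mm along x, 20 mm in y, 30 mm high). Origin: centre of the underside. THE ONE WANTED: plate 120 mm (x) by 60 mm (y) with two round through holes 18 mm across, one near each end, at x = -42 and +42 mm. Its x axis lies roughly radial in its bay.
- one_hole: Loose steel drilling template, 0.35 kg: plate 6 mm thick, grip block on the middle of its top (40 mm along x, 20 mm in y, 30 mm high). Origin: centre of the underside. Same 120 by 60 mm outline but only one 18 mm hole, at x = +42 mm. Stays in its bay.
- short_plate: Loose steel drilling template, 0.35 kg: plate 6 mm thick, grip block on the middle of its top (40 mm along x, 20 mm in y, 30 mm high). Origin: centre of the underside. 80 (x) by 60 mm, no holes. Stays in its bay.
- tee_plate: Loose steel drilling template, 0.35 kg: plate 6 mm thick, grip block on the middle of its top (40 mm along x, 20 mm in y, 30 mm high). Origin: centre of the underside. T-shaped: a bar 84 mm across y at the +x end and a stem 30 mm wide, 120 mm long in all; no holes. Stays in its bay.
- axis (a point): Point on the carousel's vertical turning axis, at the height of the deck's top (28 mm above the table). x and y axes are those of the fixed stand: -x points out of the middle of the guard's opening, towards the arm.
- opening (a point): Fixed point in the middle of the guard's opening, 125 mm from the turning axis, at deck height. Same axes as axis. The opening reaches 58 degrees either side of this point; there a bay can be reached from above.
- stand: Fixed stand of the carousel; origin on the turning axis at table height, -x out of the opening. Carries the wire guard: a flat grid of steel bars 91 to 97 mm above the table, from 73 to 205 mm radius, on legs of 4 mm radius at 202 mm radius, covering all but the opening. Under it turns the aluminium deck, 190 mm radius: four bays at 90 degrees, parted by fins 20 mm high, 4 mm thick.
- carousel (a joint): Turn of the carousel in rad, 0 where it stands at the start, growing anticlockwise seen from above; free for more than a full turn either way. Friction about 0.25 N m (5 N at a peg); no detents. It stays where it is left, but runs on a little after a quick push.
- peg0 (a point): Centre of the top end of one of four equal upright steel pegs (12 mm across, 45 mm high) on the carousel's hub, 50 mm from the turning axis, in line with the fins between bays. Push one sideways to turn the carousel. Peg tops are 159 mm above the table; they stand on a disc of 62 mm radius, its top 114 mm above the table.
- peg1 (a point): Centre of the top end of one of four equal upright steel pegs (12 mm across, 45 mm high) on the carousel's hub, 50 mm from the turning axis, in line with the fins between bays. Push one sideways to turn the carousel. Peg tops are 159 mm above the table; they stand on a disc of 62 mm radius, its top 114 mm above the table.
- peg2 (a point): Centre of the top end of one of four equal upright steel pegs (12 mm across, 45 mm high) on the carousel's hub, 50 mm from the turning axis, in line with the fins between bays. Push one sideways to turn the carousel. Peg tops are 159 mm above the table; they stand on a disc of 62 mm radius, its top 114 mm above the table.
- peg3 (a point): Centre of the top end of one of four equal upright steel pegs (12 mm across, 45 mm high) on the carousel's hub, 50 mm from the turning axis, in line with the fins between bays. Push one sideways to turn the carousel. Peg tops are 159 mm above the table; they stand on a disc of 62 mm radius, its top 114 mm above the table.
- bay0 (a point): Middle of the floor of bay 0 on the turning carousel, 125 mm from the axis, 28 mm above the table. The wanted template starts here.
- bay1 (a point): Middle of the floor of bay 1 on the turning carousel, 125 mm from the axis, 28 mm above the table. The one-holed plate belongs here.
- bay2 (a point): Middle of the floor of bay 2 on the turning carousel, 125 mm from the axis, 28 mm above the table. The short plate belongs here.
- bay3 (a point): Middle of the floor of bay 3 on the turning carousel, 125 mm from the axis, 28 mm above the table. The T-shaped plate belongs here.
- fixture: Fixed dark steel drilling fixture on the table: block 170 mm (x) by 90 mm (y) by 24 mm high. Origin: centre of its underside. Two upright locating pins stand on its top at x = -42 and +42 mm, y = 0: 14 mm across, straight for 7 mm, then tapering to 6 mm across at 13 mm above the block.
- seat (a point): Centre of the fixture's top face, 24 mm above the table, axes as the fixture. The template's origin belongs here, its x axis along this x axis (either way round).
- pulley: Bystander: grooved steel pulley 72 mm across, 30 mm high, near the carousel's front right.
- oiler: Bystander: white bottle 54 mm across, 130 mm tall, beyond the fixture and the carousel.
- driver: Bystander: screwdriver 200 mm long lying beyond the fixture.
- spanner: Bystander: spanner 180 mm long lying at the near left.
- mug: Bystander: white mug 80 mm across, 90 mm tall, at the near right.
There are look-alikes about, which are no part of the job. What is shaped like the template but pink is not meant.

How it is judged:
On the way, in this order (a step that is already met when the one before it is completed fails the run):
1. the template, still lying in its bay and not held, stands in the middle of the guard's opening (within about 18 degrees) and the carousel is still (x of template in the frame of axis below -0.09 m and y of template in the frame of axis between -0.04 and 0.04 m and distance between template and bay0 below 0.03 m and velocity of joint carousel between -0.1 and 0.1 rad/s and contact force between the fingers and template below 0.2 N), for 0.2 s.
2. the template has been lifted clear of the carousel (over 40 mm above the deck) (z of template in the frame of axis above 0.04 m), for 0.1 s.
At the end, for the whole second after the job is handed in: The two-holed template lies released and still on the fixture, both pins through it: centre within 6 mm, direction 0.12 rad, fully down within 3 mm, flat within 0.04 rad. The carousel is still; the other templates are in their own bays, within 40 mm of the middle (horizontal distance between template and seat below 0.006 m and z of template in the frame of seat below 0.003 m and angle between template's own z axis and vertical below 0.04 rad and angle between the x axis of template and the x axis of seat, either way round below 0.12 rad and linear speed of template below 0.02 m/s and contact force between the fingers and template below 0.1 N and velocity of joint carousel between -0.1 and 0.1 rad/s and distance between one_hole and bay1 below 0.04 m and distance between short_plate and bay2 below 0.04 m and distance between tee_plate and bay3 below 0.04 m); the robot touches nothing.
It fails at once if another template is shifted more than 40 mm from the middle of its bay (distance between one_hole and bay1 above 0.04 m or distance between short_plate and bay2 above 0.04 m or distance between tee_plate and bay3 above 0.04 m).
It fails at once if a bystander is moved more than 30 mm (distance of any of pulley, oiler, driver, spanner, mug from where it was at the start of the episode above 0.03 m).
It fails at once if the template is pressed on the fixture with more than 60 N (contact force between template and fixture above 60 N).
It also fails if it takes over 51 s, if anything falls off the work surface, if the arm or the gripper's body presses on something with over 40 N, if the wrist force passes 120 N, or if a joint passes its speed limit or range.

ROBOT

A 6-joint arm with a two-finger parallel gripper is mounted at the origin on the work surface. World frame = base frame: x ahead of the robot, y to its left, z up, the work surface at z = 0. Lengths are in m, angles in rad, forces in N, time in s.
With the tool pointing down it reaches from about 0.4 to 0.925 m from the base axis. Payload 3.4 kg.
Tool frame: the origin (TCP) lies between the finger pads; the fingertips stand 14 mm ahead of it and the grasp point (between the pads) lies 5 mm behind it; y points along the fingers, z is the direction in which the jaws open and shut, and the axes are right-handed (so a half turn about y gives the same grasp; the last joint's range is limited). The gripper opens to 85 mm and grips with 20 to 120 N. Pads are 22 mm wide; open, the fingers measure 114 mm over their backs; the gripper's body (76 mm by 85 mm) begins 54 mm behind the grasp point. The pads swing forward as they close: fully open they stand 13 mm farther back than shut.
Start: joints at [1.272, 0.307, 1.506, -0, 1.328, -0.073], TCP at [0.128, 0.561, 0.207] pointing down, gripper open.
Joint ranges: [-3.12, 3.12], [-1.05, 2.28], [0.14, 2.33], [-1.42, 4.57], [0.1, 2.73], [-2.68, 2.68]. Speed limits (rad/s): [2.57, 2.57, 3.14, 3.14, 3.14, 3.14].

INTERFACE

Orientations are given as a 3x3 rotation matrix whose columns are the frame's x, y, z axes.
In Python, from bench import readout, grab_frame, ctrl, models gives the robot as it stands.
- The arm moves only by the tool arm_command, never from a script. Its argument "commands" is one flat list of numbers, 7 for each row, row after row: the closure, from 0 (fully open) to 1 (shut), then the shift along the world's x, y, z in m, then the turn, a rotation vector about the world's x, y, z in degrees. A call has 1 to 8 rows; each row is the pose to reach, as a shift and turn from the pose commanded when the call began; what a row does not reach only later rows make up. A row lasts 1/10 s, in which the tool goes at most 50 mm and 8.59 degrees, less where a joint would pass 70% of its speed; a pose out of reach is approached as far as the arm can. A call with a gripper value outside its range is refused whole. The fingers move at their own pace and stop on an object; "newtons" is the grip in N (left out, the last holds). Time passes only in rows, so rows that repeat a pose let the fingers close. It gives the time, the measured TCP pose, the force and the opening at its end, in the units of the state.
- readout.sense(): the state, without advancing time (a new reading comes with each control period).
- grab_frame(name): name is "side" or "top"; returns a dict with "img" (420x560x3 uint8, blue, green, red), "fx", "fy", "cx", "cy" (pixels), "distortion" ([k1, k2, p1, p2, k3] as OpenCV has them; the pictures are not rectified), "extrinsics" (4x4, takes a point from world to camera coordinates). Camera axes: x right, y down, z forward; pixel columns grow to the right and rows downward; lengths in m; the calibration is good to about 2 mm. A picture is of the moment at which its call begins. There is no depth.
- ctrl.hand_in(): hands the job in, once; it reports no verdict.
Trained networks look in a picture, given as the dict that the camera call returned (one of the last four; its "shot" number tells which), for a name from the list of things; names that differ only in an ending like _2 or _b are one class to them, and where a whole thing is asked for, a point or a joint stands for the part that bears it (a point fixed in the world has none). Each returns a list of dicts, best first, with "conf" (0 to 1); they miss things now and then, are a little off and sometimes report something else, mostly with a low value. They report only what shows in the picture. A call takes as long as a camera call. They do not tell look-alikes from the thing itself.
- models.search_frame(label, picture): "uv" ([column, row] in pixels, amid what is visible of it).
- models.masks_of(label, picture): "region" (420x560 bool, what is visible of it) and "uv" ([column, row] in pixels, amid what is visible of it).
The state is a dict: "time_s": time; "joints": joint angles; "qvel": joint speeds; "joint_efforts": joint torques, N m; "tcp_pos": TCP position; "eef_rot": TCP orientation; "ft_force": force on the tool from outside, world axes, zero at the start; "torque": the same for the moment, N m; "opening": finger opening in m.
Only numpy, scipy, OpenCV 4.12 (cv2) and the standard library are available. Lean on these libraries where they do the work, as an engineer would, in place of code of your own. Each camera call takes 0.05 s, during which the arm holds its last target.

## Working session

There is one attempt and no reset: what is moved stays moved. The work goes in short steps, Python scripts to look and compute and a tool call to move; the robot and the scene stay as the last step left them, time stands still between calls to the robot, and variables do not carry over. Pictures are saved under pics/ and viewed, and the job is handed in when it is done.

Besides the shell and the picture viewer there is one more tool, called in YAML: its name, and indented under it one key for each argument. arm_command: Moves the arm, as the interface text tells. Its arguments: {"type":"object","properties":{"commands":{"type":"array","items":{"type":"number"}},"newtons":{"type":"number"}},"required":["commands"]}

```bash
mkdir -p pics; ls
python3 - <<'E'
from bench import readout, grab_frame
import cv2,numpy as np
for n in ("side","top"):
    p=grab_frame(n); cv2.imwrite(f"pics/{n}0.png",p["img"]); print(n,p["fx"],p["fy"],p["cx"],p["cy"],p["distortion"]);print(np.round(p["extrinsics"],4).tolist())
s=readout.sense(); print(s["time_s"],s["tcp_pos"],s["eef_rot"],s["opening"])
E
```

```text
pics
side 441.95672453303746 441.95672453303746 285.30797676042675 208.1443978988363 [-0.10336969  0.          0.          0.          0.        ]
[[0.7635, -0.6457, -0.0124, -0.3822], [-0.3894, -0.445, -0.8065, 0.2892], [0.5152, 0.6206, -0.5911, 1.1645], [0.0, 0.0, 0.0, 1.0]]
top 398.06385730769114 398.06385730769114 283.64464066095917 205.96339477886394 [-0.00844216  0.          0.          0.          0.        ]
[[0.016, -0.9997, 0.0178, -0.0028], [-0.9978, -0.0171, -0.0641, 0.5272], [0.0643, -0.0167, -0.9978, 1.2168], [0.0, 0.0, 0.0, 1.0]]
0.1 [0.1279539  0.55986509 0.205768  ] [[ 9.74840025e-01 -5.83382426e-04  2.22904881e-01]
 [-2.22905584e-01 -1.81267312e-03  9.74838353e-01]
 [-1.64649877e-04 -9.99998187e-01 -1.89710551e-03]] 0.08564581728049098
```

View pics/top0.png

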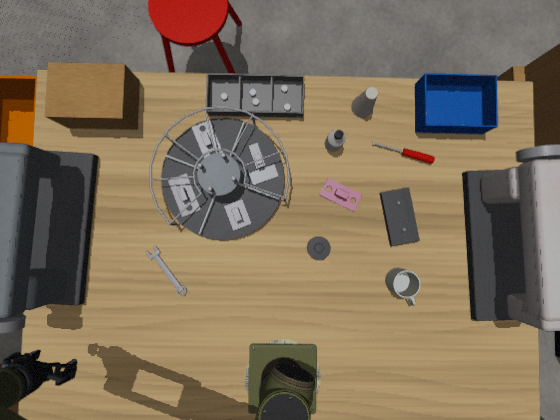

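View pics/side0.png

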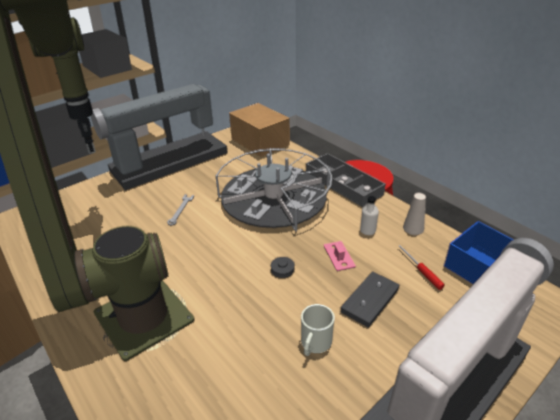

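```bash
cat > h.py <<'E'
from bench import readout, grab_frame, ctrl, models
import cv2,numpy as np
def K(p): return np.array([[p["fx"],0,p["cx"]],[0,p["fy"],p["cy"]],[0,0,1.]])
def px2w(p,uv,z):
    u=cv2.undistortPoints(np.array([[uv]],float),K(p),np.array(p["distortion"]))[0,0]
    E=np.array(p["extrinsics"]);R,t=E[:3,:3],E[:3,3]
    d=R.T@np.array([u[0],u[1],1.]);c=-R.T@t
    return c+d*(z-c[2])/d[2]
def w2px(p,X):
    E=np.array(p["extrinsics"])
    r,_=cv2.Rodrigues(E[:3,:3])
    return cv2.projectPoints(np.array(X,float).reshape(-1,3),r,E[:3,3],K(p),np.array(p["distortion"]))[0][:,0]
def crop(p,c0,r0,w,h,s,name):
    cv2.imwrite("pics/"+name,cv2.resize(p["img"][r0:r0+h,c0:c0+w],None,fx=s,fy=s,interpolation=cv2.INTER_CUBIC))
E
python3 - <<'E'
from h import *
p=grab_frame("top")
crop(p,145,100,150,145,5,"c1.png");crop(p,300,170,140,90,5,"f1.png")
for l,z in [("peg0",.159),("template",.04),("one_hole",.04),("short_plate",.04),("tee_plate",.04),("bay0",.028),("fixture",.012),("pulley",.015),("stand",.05)]:
    for d in models.search_frame(l,p)[:6]: print(l,d["conf"],np.round(d["uv"],1),np.round(px2w(p,d["uv"],z),4))
q=grab_frame("side"); crop(q,205,140,140,100,5,"c2.png")
E
```

```text
peg0 0.94 [225.  177.1] [0.5947 0.1708 0.159 ]
peg0 0.41 [259.6 169.3] [0.6181 0.0762 0.159 ]
template 0.73 [206.9 133.5] [0.7444 0.2454 0.04  ]
template 0.58 [339.7 193.5] [ 0.5668 -0.1643  0.04  ]
one_hole 0.82 [183.4 193.3] [0.559  0.3113 0.04  ]
one_hole 0.35 [227.3 174.8] [0.618  0.1797 0.04  ]
one_hole 0.29 [204.9 137. ] [0.7334 0.2512 0.04  ]
one_hole 0.28 [236.  213.3] [0.501  0.1504 0.04  ]
short_plate 0.92 [235.3 214. ] [0.4988 0.1525 0.04  ]
tee_plate 0.62 [226.3 173.8] [0.621  0.1828 0.04  ]
tee_plate 0.58 [260.7 168.4] [0.6396 0.0783 0.04  ]
bay0 0.86 [224.7 177.8] [0.6102 0.189  0.028 ]
fixture 0.8 [398.4 215. ] [ 0.5054 -0.3532  0.012 ]
fixture 0.61 [211.8 148.5] [0.704  0.2338 0.012 ]
pulley 0.66 [320.3 245.3] [ 0.4075 -0.1093  0.015 ]
stand 0.77 [201.6 154.8] [0.6762 0.2577 0.05  ]
```

View pics/c1.png

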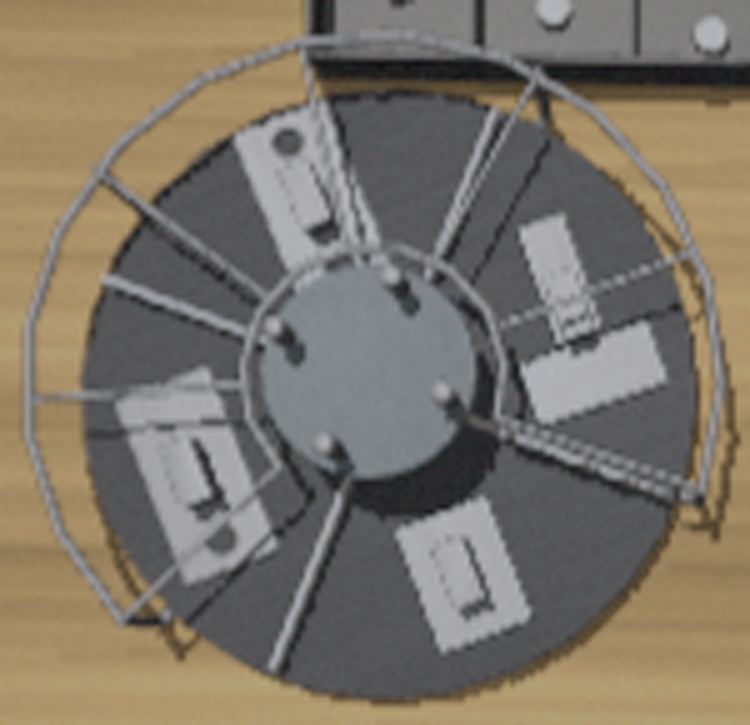

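View pics/f1.png

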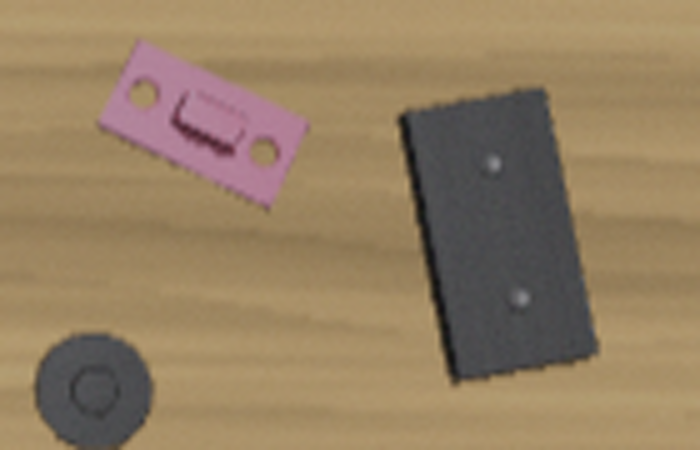

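View pics/c2.png

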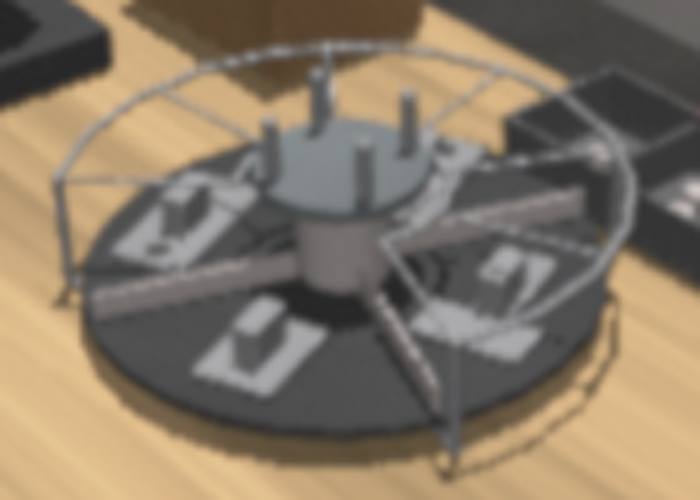

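```bash
cat > fit.py <<'E'
from h import *
from scipy.optimize import least_squares
p=grab_frame("top");q=grab_frame("side")
T=np.array([[275,327],[392,275],[445,393],[330,440]])/5+[145,100]-.4
S=np.array([[270,122],[318,72],[407,92],[364,143]])/5+[205,140]-.4
def pegs(v): return np.array([[v[0]+.05*np.cos(v[2]+k*np.pi/2),v[1]+.05*np.sin(v[2]+k*np.pi/2),.159] for k in range(4)])
def m(P,O): return [o-P[np.argmin(np.linalg.norm(P-o,axis=1))] for o in O]
for a,b in ((1,0),(0,1),(1,1)):
    f=lambda v:np.r_[np.ravel(m(w2px(p,pegs(v)),T))*a,np.ravel(m(w2px(q,pegs(v)),S))*b]
    best=min((least_squares(f,[.6,.19,t]) for t in (0,.4,.8,1.2)),key=lambda r:r.cost); print(best.x,best.cost)
v=best.x; P=pegs(v);print(P.round(4))
# guard ends
for uv in ([125,620],[700,495]):
    X=px2w(p,np.array(uv)/5+[145,100]-.4,.094); d=X[:2]-v[:2]; print("guard end",X,np.hypot(*d),np.degrees(np.arctan2(d[1],d[0])))
for n,uv,z in (("tmpl block",[308,190],.064),("outer hole",[288,142],.034),("short",[463,577],.034)):
    X=px2w(p,np.array(uv)/5+[145,100]-.4,z); d=X[:2]-v[:2]; print(n,X,np.hypot(*d),np.degrees(np.arctan2(d[1],d[0])))
crop(p,180,110,60,60,10,"t2.png")
# fixture pins at z .037
for uv in ([494,162],[521,297]):
    print("pin",px2w(p,np.array(uv)/5+[300,170]-.4,.036))
crop(q,320,255,100,80,7,"f2.png")
E
python3 fit.py
```

```text
[0.61031667 0.19392555 1.22865901] 0.5198313727164735
[0.60771157 0.19092266 1.22287525] 0.22126369491065773
[ 0.60989824  0.19352978 -0.34385555] 1.3427584832016743
[[0.657  0.1767 0.159 ]
 [0.6268 0.2406 0.159 ]
 [0.5628 0.2104 0.159 ]
 [0.593  0.1465 0.159 ]]
guard end [0.46562501 0.33539356 0.094     ] 0.20233659494855888 135.4824550735778
guard end [0.54373336 0.00482147 0.094     ] 0.1999715357434025 -109.3216797522958
tmpl block [0.72601866 0.24278393 0.064     ] 0.12613454932299586 22.984930472691417
outer hole [0.76284847 0.26144143 0.034     ] 0.16734923505295127 23.941767097800646
short [0.49609523 0.14727886 0.034     ] 0.1228424692483847 -157.88257886690928
pin [ 0.54419588 -0.34595948  0.036     ]
pin [ 0.46165766 -0.36238069  0.036     ]
```

View pics/t2.png

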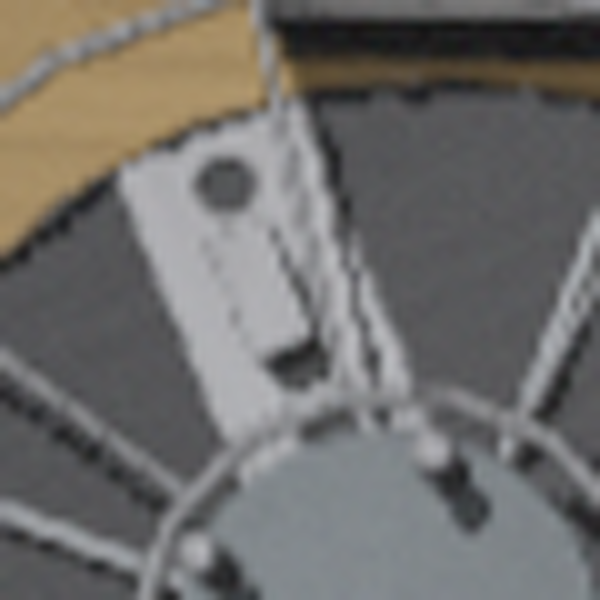

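View pics/f2.png

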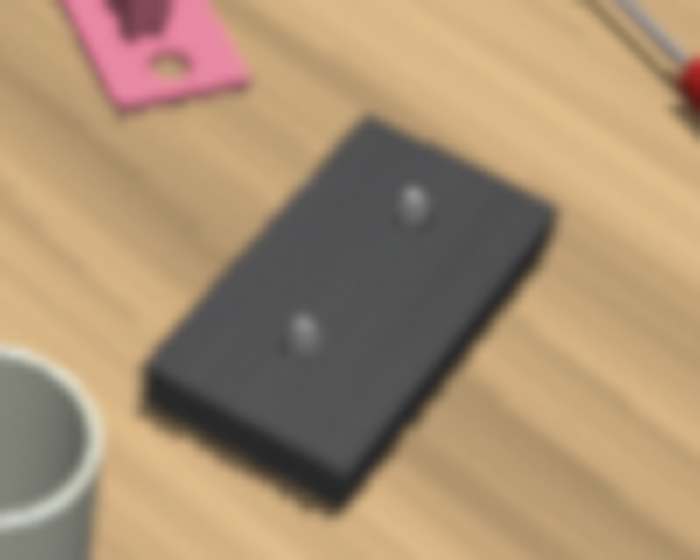

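Candidates for the wanted template, in the top picture:
- Far plate at (207,138): pale, radial, one hole visible and its inner end hidden by the guard.
- Left plate at (184,195): one hole, at the end nearest the arm, lying crosswise.
- Pink plate at (340,194): excluded by the description.
- Fixture at (399,217): dark, not a template.

The far plate is my choice. The short plate is near, the tee is on the right and the left one is one-holed. I'll check the inner hole once the bay is in the opening. The arm will turn the carousel about +169°, gripping the peg at (0.593, 0.1465).

arm_command:
  commands: [0.3, 0.035, -0.031, 0, 0, 0, -7.5, 0.3, 0.07, -0.062, 0, 0, 0, -15, 0.3, 0.105, -0.093, 0, 0, 0, -22.5, 0.3, 0.14, -0.124, 0, 0, 0, -30, 0.3, 0.175, -0.155, 0, 0, 0, -37.5, 0.3, 0.21, -0.186, 0, 0, 0, -45, 0.3, 0.245, -0.217, 0, 0, 0, -52.5, 0.3, 0.28, -0.248, 0, 0, 0, -60]
  newtons: 40

```text
time_s: 1.55
tcp_pos: [0.4095, 0.3112, 0.2069]
eef_rot: [[0.289, 0.001, 0.957], [-0.957, 0.0, 0.289], [-0.0, -1.0, 0.001]]
ft_force: [-0.0, 0.6, -0.2]
opening: 0.0598
```

arm_command:
  commands: [0.3, 0.035, -0.031, 0, 0, 0, -7.5, 0.3, 0.07, -0.062, 0, 0, 0, -15, 0.3, 0.105, -0.093, 0, 0, 0, -22.5, 0.3, 0.14, -0.124, 0, 0, 0, -30, 0.3, 0.185, -0.1665, 0, 0, 0, -36.8, 0.3, 0.185, -0.1665, 0, 0, 0, -36.8, 0.3, 0.185, -0.1665, 0, 0, 0, -36.8]

```text
time_s: 2.25
tcp_pos: [0.5946, 0.1444, 0.2062]
eef_rot: [[-0.339, -0.0, 0.941], [-0.941, -0.0, -0.339], [0.0, -1.0, -0.0]]
ft_force: [0.3, 0.8, 0.1]
opening: 0.06
```

Run:
```python
from h import *
s=readout.sense(); print(s["time_s"],s["tcp_pos"],np.degrees(np.arctan2(s["eef_rot"][1][0],s["eef_rot"][0][0])),s["joints"],s["opening"],s["ft_force"])
q=grab_frame("side");crop(q,205,100,160,140,5,"a1.png")
q=grab_frame("top");crop(q,145,100,150,145,5,"a2.png")
```

```text
2.25 [0.59463751 0.14435143 0.2061666 ] -109.8161926410781 [ 1.69173462e-01  3.58384325e-01  1.42738987e+00 -6.98747803e-05
  1.35589382e+00  5.15046174e-01] 0.05999689553357946 [0.30349961 0.84312493 0.09993323]
```

View pics/a1.png

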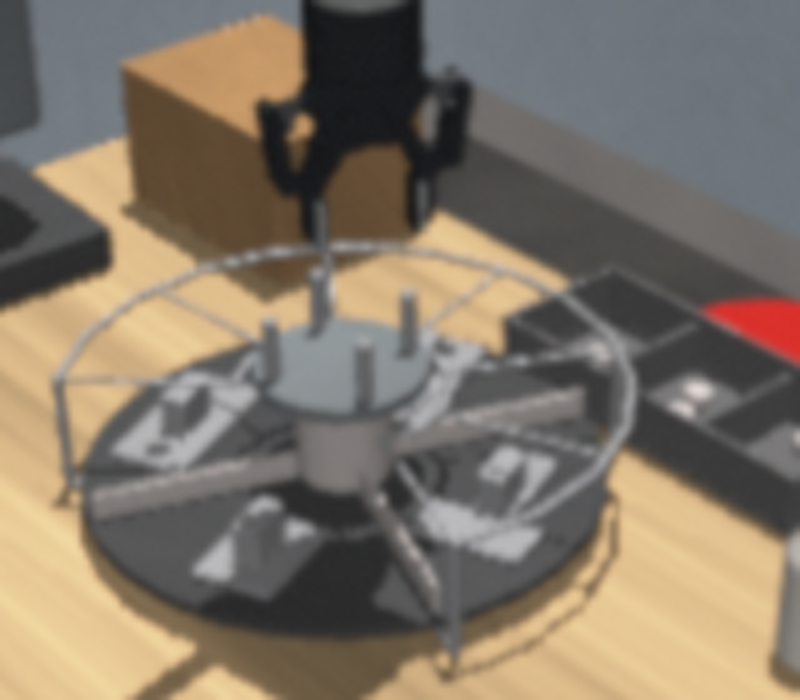

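View pics/a2.png

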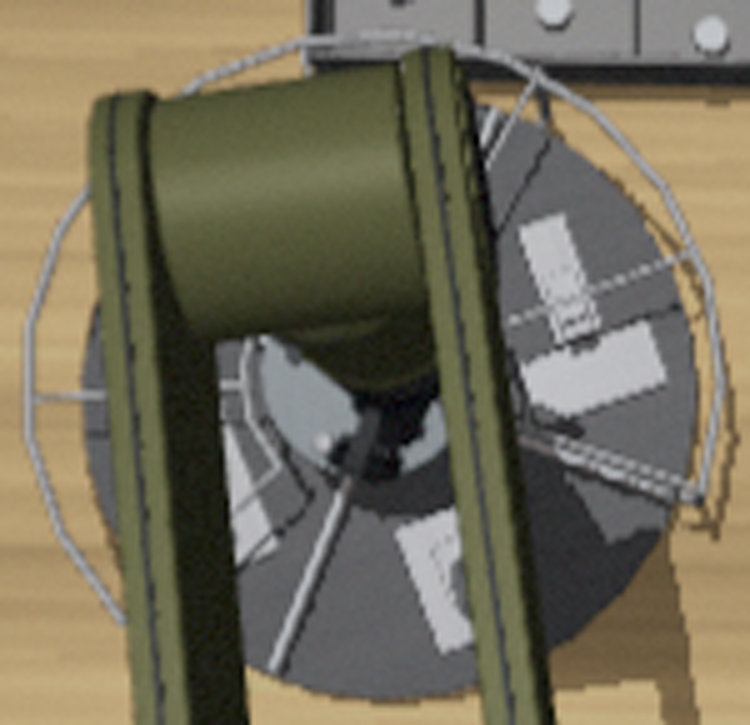

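arm_command:
  commands: [0.3, -0.001, 0.001, -0.032, 0, 0, 0, 0.3, -0.001, 0.001, -0.064, 0, 0, 0, 0.3, -0.001, 0.001, -0.064, 0, 0, 0, 0.9, -0.001, 0.001, -0.064, 0, 0, 0, 0.9, -0.001, 0.001, -0.064, 0, 0, 0, 0.9, -0.001, 0.001, -0.064, 0, 0, 0, 0.9, -0.001, 0.001, -0.064, 0, 0, 0, 0.9, -0.001, 0.001, -0.064, 0, 0, 0]
  newtons: 40

```text
time_s: 3.15
tcp_pos: [0.5927, 0.1471, 0.1436]
eef_rot: [[-0.337, 0.002, 0.942], [-0.942, 0.0, -0.337], [-0.001, -1.0, 0.001]]
ft_force: [-0.7, -0.1, -0.8]
opening: 0.0088
```

Run:
```python
from h import *
s=readout.sense(); print(s["time_s"],s["tcp_pos"],s["opening"],s["ft_force"])
# arc from peg angle; rows of relative shifts
c=np.array([.6100,.1935])
r=.05
a0=np.radians(250.3)
def P(d): return c+r*np.array([np.cos(a0+np.radians(d)),np.sin(a0+np.radians(d))])
steps=np.cumsum([0,2,4,5,6,6,6,6,6]+[6]*19+[5,4,3,2])
print(steps)
for b in range(0,len(steps)-1,8):
    for k in range(b+1,min(b+9,len(steps))):
        print("0.9,%.3f,%.3f,0,0,0,%d"%(*(P(steps[k])-P(steps[b])),steps[k]-steps[b]),end=", ")
    print()
```

```text
3.15 [0.59269904 0.14713174 0.14356467] 0.008820211380677963 [-0.72340392 -0.07315893 -0.77380354]
[  0   2   6  11  17  23  29  35  41  47  53  59  65  71  77  83  89  95
 101 107 113 119 125 131 137 143 149 155 160 164 167 169]
0.9,0.002,-0.001,0,0,0,2, 0.9,0.005,-0.002,0,0,0,6, 0.9,0.009,-0.002,0,0,0,11, 0.9,0.014,-0.003,0,0,0,17, 0.9,0.020,-0.003,0,0,0,23, 0.9,0.025,-0.002,0,0,0,29, 0.9,0.030,-0.001,0,0,0,35, 0.9,0.035,0.000,0,0,0,41, 
0.9,0.005,0.002,0,0,0,6, 0.9,0.009,0.005,0,0,0,12, 0.9,0.014,0.008,0,0,0,18, 0.9,0.017,0.011,0,0,0,24, 0.9,0.021,0.015,0,0,0,30, 0.9,0.024,0.020,0,0,0,36, 0.9,0.027,0.024,0,0,0,42, 0.9,0.029,0.029,0,0,0,48, 
0.9,0.002,0.005,0,0,0,6, 0.9,0.003,0.010,0,0,0,12, 0.9,0.003,0.015,0,0,0,18, 0.9,0.003,0.021,0,0,0,24, 0.9,0.003,0.026,0,0,0,30, 0.9,0.001,0.031,0,0,0,36, 0.9,-0.000,0.036,0,0,0,42, 0.9,-0.002,0.041,0,0,0,48, 
0.9,-0.003,0.005,0,0,0,6, 0.9,-0.006,0.009,0,0,0,12, 0.9,-0.009,0.013,0,0,0,18, 0.9,-0.012,0.016,0,0,0,23, 0.9,-0.015,0.018,0,0,0,27, 0.9,-0.017,0.019,0,0,0,30, 0.9,-0.019,0.020,0,0,0,32,
```

arm_command:
  commands: [1, 0, 0, 0, 0, 0, 0, 1, 0, 0, 0, 0, 0, 0, 1, 0, 0, 0, 0, 0, 0]

```text
time_s: 3.45
tcp_pos: [0.5922, 0.1469, 0.1426]
eef_rot: [[-0.337, -0.0, 0.942], [-0.942, 0.0, -0.337], [0.0, -1.0, -0.0]]
ft_force: [1.0, -1.2, 0.2]
opening: 0.0001
```

Run:
```python
from h import *
s=readout.sense(); print(s["time_s"],s["tcp_pos"],s["opening"],s["ft_force"])
q=grab_frame("side");crop(q,225,100,100,90,7,"a3.png")
```

```text
3.45 [0.59220542 0.14694974 0.14259239] 5.125617204433703e-05 [ 1.02633453 -1.17877944  0.16383549]
```

View pics/a3.png

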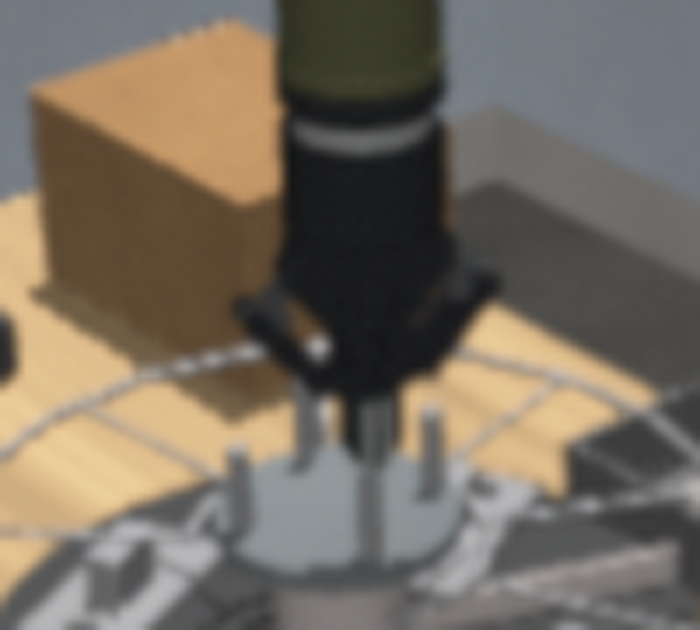

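Run:
```python
from h import *
q=grab_frame("side")
t=np.array([.5922,.1469])
f=lambda X:((w2px(q,X)-[225,100]+.4)*7).round(0).tolist()
print(f([*t,.1426]),f([*t,.1286]),f([*t,.159]),f([*t,.114]), f([.593,.1465,.159]))
print(f([.61,.1935,.114]))
```

```text
[[369.0, 505.0]] [[370.0, 530.0]] [[368.0, 475.0]] [[371.0, 555.0]] [[370.0, 475.0]]
[[339.0, 505.0]]
```

Run:
```python
from h import *
q=grab_frame("side")
f=lambda X:((w2px(q,X)-[205,100]+.4)*5).round(0).tolist()
print(f([.5946,.1444,.206]),f([.5946,.1444,.201]),f([.5946,.1444,.192]))
im=cv2.resize(q["img"][135:190,245:305],None,fx=12,fy=11,interpolation=cv2.INTER_LANCZOS4)
cv2.imwrite("pics/a4.png",np.clip(im*1.6,0,255).astype(np.uint8))
p=grab_frame("top");crop(p,180,130,80,75,8,"a5.png")
```

```text
[[367.0, 278.0]] [[367.0, 285.0]] [[367.0, 297.0]]
```

View pics/a4.png

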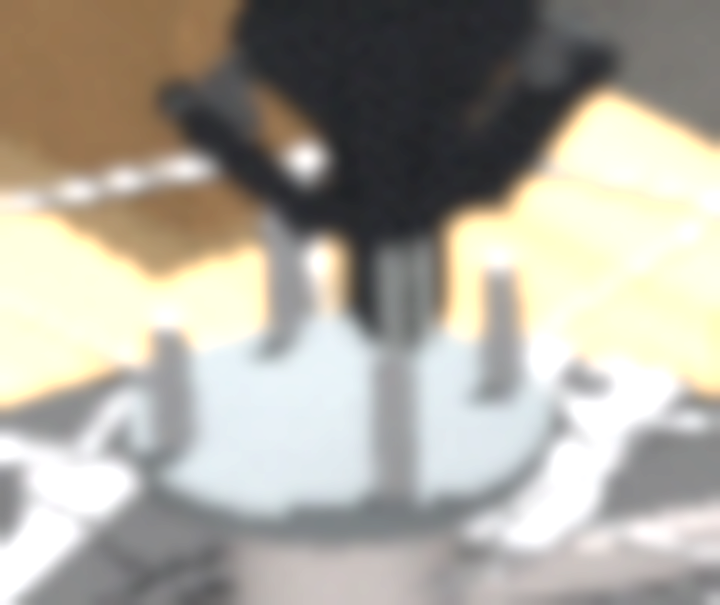

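View pics/a5.png

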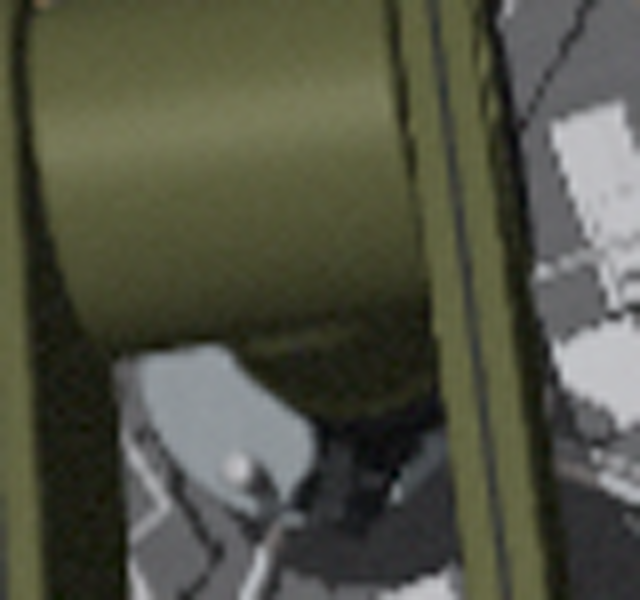

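Run:
```python
from h import *
q=grab_frame("side");p=grab_frame("top")
print("base",w2px(p,[0,0,0]),w2px(q,[0,0,0]))
for z in (.1286,.1426,.166,.2,.25): print(z,"top5",((w2px(p,[.5922,.1469,z])-[180,130]+.4)*8).round(),"a4",((w2px(q,[.5922,.1469,z])-[245,135]+.4)*[12,11]).round())
for n,pp in(("top",p),("side",q)):
    E=pp["extrinsics"];print(n,"cam",-E[:3,:3].T@E[:3,3])
im=p["img"][170:205,205:250].astype(float);im=np.clip(im*2.5,0,255).astype(np.uint8)
cv2.imwrite("pics/a6.png",cv2.resize(im,None,fx=16,fy=16,interpolation=cv2.INTER_CUBIC))
print(readout.sense()["joints"])
```

```text
base [[282.74367397 378.16775622]] [[142.79927813 315.97855769]]
0.1286 top5 [[442. 400.]] a4 [[394. 448.]]
0.1426 top5 [[438. 395.]] a4 [[393. 408.]]
0.166 top5 [[430. 386.]] a4 [[391. 342.]]
0.2 top5 [[419. 372.]] a4 [[388. 243.]]
0.25 top5 [[402. 350.]] a4 [[384.  94.]]
top cam [0.44780633 0.02660055 1.24791689]
side cam [-0.19555859 -0.84074063  0.91684336]
[1.74078626e-01 4.07436292e-01 1.51875757e+00 5.89757186e-06
 1.21554363e+00 5.17602255e-01]
```

View pics/a6.png

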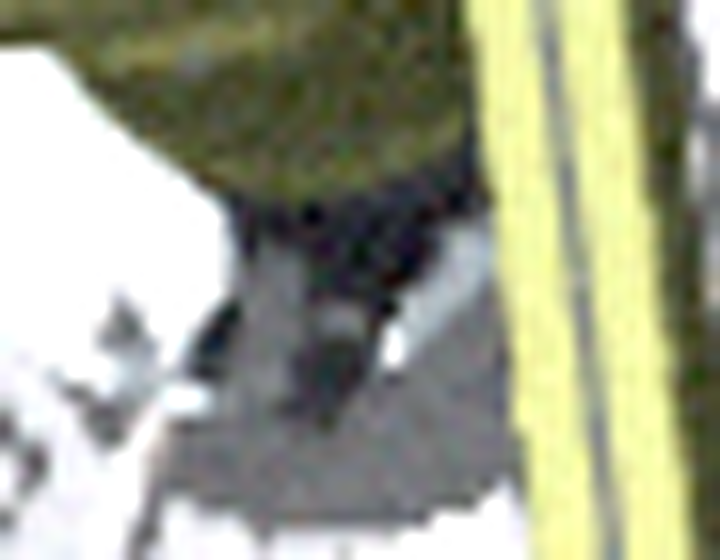

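arm_command:
  commands: [0.6, 0, 0, 0, 0, 0, 0, 0.6, 0, 0, 0, 0, 0, 0, 0.6, 0, 0, -0.005, 0, 0, 0, 0.6, 0, 0, -0.01, 0, 0, 0, 0.6, 0, 0, -0.01, 0, 0, 0]

```text
time_s: 4.25
tcp_pos: [0.5913, 0.1468, 0.1314]
eef_rot: [[-0.337, -0.002, 0.942], [-0.942, -0.0, -0.337], [0.001, -1.0, -0.002]]
ft_force: [0.0, -0.4, 0.2]
opening: 0.0344
```

Run:
```python
from h import *
s=readout.sense(); print(s["time_s"],s["tcp_pos"],s["opening"],s["ft_force"])
q=grab_frame("side")
im=cv2.resize(q["img"][135:190,245:305],None,fx=12,fy=11,interpolation=cv2.INTER_LANCZOS4)
cv2.imwrite("pics/a7.png",np.clip(im*1.6,0,255).astype(np.uint8))
```

```text
4.25 [0.5913272  0.14684919 0.1314353 ] 0.03439441857950364 [ 0.03603674 -0.39329359  0.16808263]
```

View pics/a7.png

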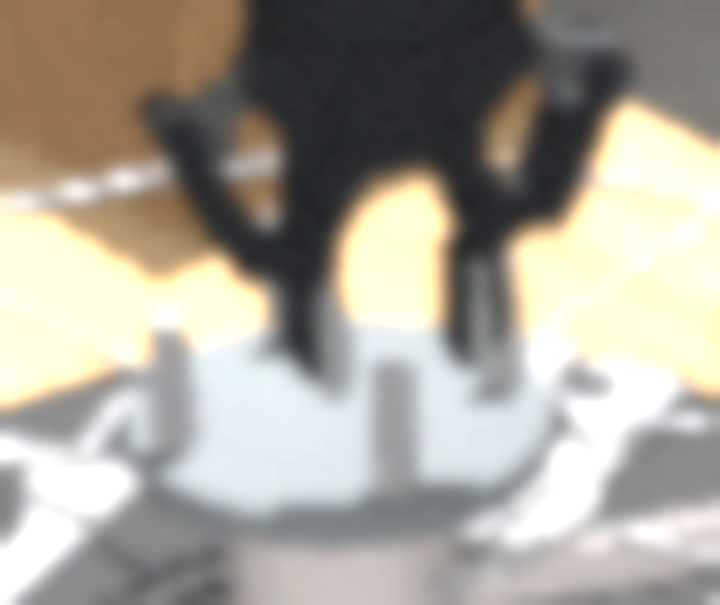

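arm_command:
  commands: [0.6, 0, 0, -0.003, 0, 0, 0, 0.6, 0, 0, -0.006, 0, 0, 0, 0.6, 0, 0, -0.009, 0, 0, 0, 0.6, 0, 0, -0.01, 0, 0, 0]

```text
time_s: 4.7
tcp_pos: [0.5919, 0.147, 0.1221]
eef_rot: [[-0.337, -0.001, 0.942], [-0.942, -0.0, -0.337], [0.0, -1.0, -0.001]]
ft_force: [0.0, -0.3, 0.3]
opening: 0.0344
```

arm_command:
  commands: [0.6, 0, 0, -0.003, 0, 0, 0, 0.6, 0, 0, -0.005, 0, 0, 0, 0.6, 0, 0, -0.005, 0, 0, 0]

```text
time_s: 5.0
tcp_pos: [0.5919, 0.147, 0.1172]
eef_rot: [[-0.337, -0.001, 0.942], [-0.942, -0.0, -0.337], [0.0, -1.0, -0.001]]
ft_force: [-0.4, -0.2, 0.1]
opening: 0.0339
```

Run:
```python
from h import *
q=grab_frame("side")
im=cv2.resize(q["img"][135:190,245:305],None,fx=12,fy=11,interpolation=cv2.INTER_LANCZOS4)
cv2.imwrite("pics/a8.png",np.clip(im*1.6,0,255).astype(np.uint8))
```

View pics/a8.png

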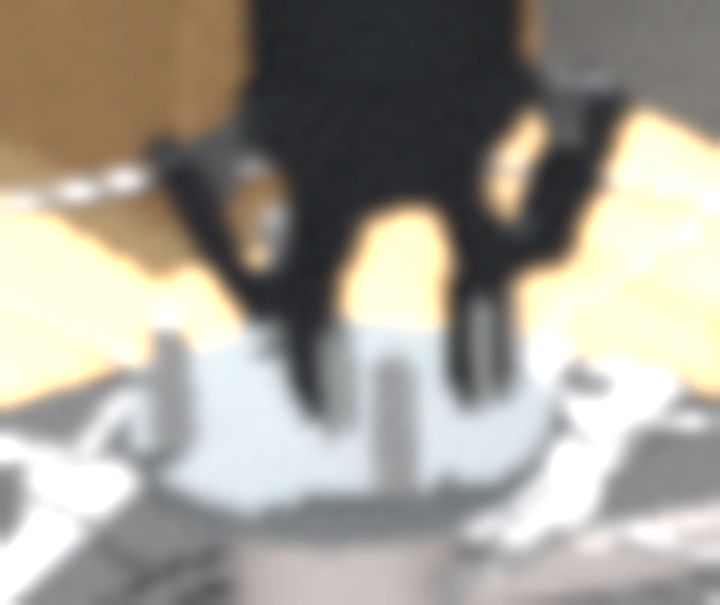

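arm_command:
  commands: [1, 0, 0, 0, 0, 0, 0, 1, 0, 0, 0, 0, 0, 0, 1, 0, 0, 0, 0, 0, 0, 1, 0, 0, 0, 0, 0, 0]
  newtons: 40

```text
time_s: 5.45
tcp_pos: [0.5913, 0.1474, 0.1178]
eef_rot: [[-0.337, -0.001, 0.942], [-0.942, 0.0, -0.337], [0.0, -1.0, -0.001]]
ft_force: [-3.1, 1.2, 4.2]
opening: 0.01
```

Run:
```python
from h import *
q=grab_frame("side")
im=cv2.resize(q["img"][135:190,245:305],None,fx=12,fy=11,interpolation=cv2.INTER_LANCZOS4)
cv2.imwrite("pics/a9.png",np.clip(im*1.6,0,255).astype(np.uint8))
```

```text
(no output)
```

View pics/a9.png

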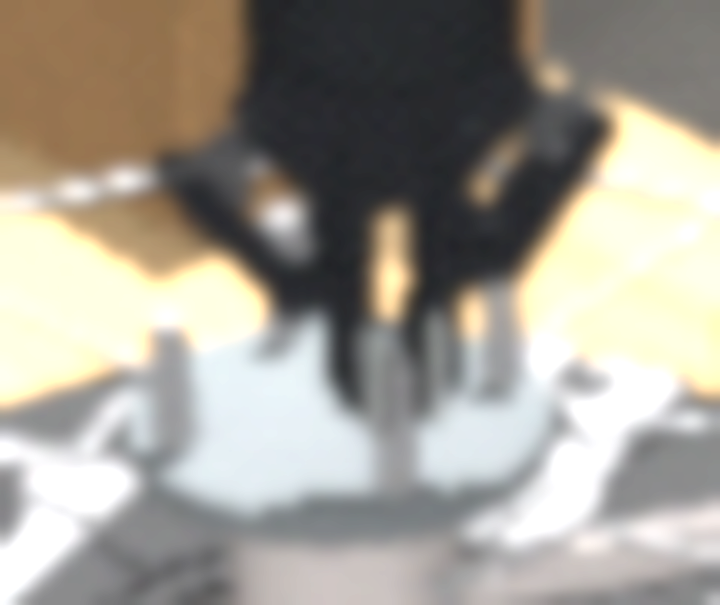

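Run:
```python
import numpy as np
c=np.array([.6100,.1935]); r=.05; a0=np.radians(249)
P=lambda d:c+r*np.array([np.cos(a0+np.radians(d)),np.sin(a0+np.radians(d))])
steps=np.cumsum([0,2,4,5,6,6,6,6,6]+[6]*19+[5,4,3,2])
for b in range(0,len(steps)-1,8):
    print(", ".join("1, %.3f, %.3f, 0, 0, 0, %d"%(*(P(steps[k])-P(steps[b])),steps[k]-steps[b]) for k in range(b+1,min(b+9,len(steps)))))
```

```text
1, 0.002, -0.001, 0, 0, 0, 2, 1, 0.005, -0.002, 0, 0, 0, 6, 1, 0.009, -0.003, 0, 0, 0, 11, 1, 0.014, -0.003, 0, 0, 0, 17, 1, 0.020, -0.003, 0, 0, 0, 23, 1, 0.025, -0.003, 0, 0, 0, 29, 1, 0.030, -0.002, 0, 0, 0, 35, 1, 0.035, -0.000, 0, 0, 0, 41
1, 0.005, 0.002, 0, 0, 0, 6, 1, 0.009, 0.005, 0, 0, 0, 12, 1, 0.014, 0.008, 0, 0, 0, 18, 1, 0.018, 0.011, 0, 0, 0, 24, 1, 0.021, 0.015, 0, 0, 0, 30, 1, 0.024, 0.019, 0, 0, 0, 36, 1, 0.027, 0.024, 0, 0, 0, 42, 1, 0.029, 0.028, 0, 0, 0, 48
1, 0.002, 0.005, 0, 0, 0, 6, 1, 0.003, 0.010, 0, 0, 0, 12, 1, 0.004, 0.015, 0, 0, 0, 18, 1, 0.004, 0.020, 0, 0, 0, 24, 1, 0.003, 0.026, 0, 0, 0, 30, 1, 0.002, 0.031, 0, 0, 0, 36, 1, 0.001, 0.036, 0, 0, 0, 42, 1, -0.001, 0.041, 0, 0, 0, 48
1, -0.003, 0.005, 0, 0, 0, 6, 1, -0.006, 0.009, 0, 0, 0, 12, 1, -0.009, 0.013, 0, 0, 0, 18, 1, -0.012, 0.016, 0, 0, 0, 23, 1, -0.015, 0.018, 0, 0, 0, 27, 1, -0.017, 0.020, 0, 0, 0, 30, 1, -0.018, 0.020, 0, 0, 0, 32
```

arm_command:
  commands: [1, 0.002, -0.001, 0, 0, 0, 2, 1, 0.005, -0.002, 0, 0, 0, 6, 1, 0.009, -0.003, 0, 0, 0, 11, 1, 0.014, -0.003, 0, 0, 0, 17, 1, 0.02, -0.003, 0, 0, 0, 23, 1, 0.025, -0.003, 0, 0, 0, 29, 1, 0.03, -0.002, 0, 0, 0, 35, 1, 0.035, 0, 0, 0, 0, 41]

```text
time_s: 6.3
tcp_pos: [0.6258, 0.1474, 0.1178]
eef_rot: [[0.367, -0.003, 0.93], [-0.93, 0.0, 0.367], [-0.001, -1.0, -0.002]]
ft_force: [-6.0, 1.5, 5.2]
opening: 0.0099
```

Run:
```python
from h import *
s=readout.sense(); print(s["time_s"],s["tcp_pos"],s["opening"],s["ft_force"],s["joints"])
```

```text
6.3 [0.62578084 0.14738714 0.11777735] 0.00991215815252817 [-5.98534395  1.45646823  5.21938893] [ 1.65084533e-01  4.73317778e-01  1.47175367e+00  9.35807410e-04
  1.19915949e+00 -2.11375116e-01]
```

Works; friction force is about 6 N. Continuing.

arm_command:
  commands: [1, 0.005, 0.002, 0, 0, 0, 6, 1, 0.009, 0.005, 0, 0, 0, 12, 1, 0.014, 0.008, 0, 0, 0, 18, 1, 0.018, 0.011, 0, 0, 0, 24, 1, 0.021, 0.015, 0, 0, 0, 30, 1, 0.024, 0.019, 0, 0, 0, 36, 1, 0.027, 0.024, 0, 0, 0, 42, 1, 0.029, 0.028, 0, 0, 0, 48]

```text
time_s: 7.1
tcp_pos: [0.6549, 0.1749, 0.1178]
eef_rot: [[0.937, -0.002, 0.349], [-0.349, -0.0, 0.937], [-0.002, -1.0, -0.001]]
ft_force: [-5.7, 0.5, 4.4]
opening: 0.0101
```

arm_command:
  commands: [1, 0.002, 0.005, 0, 0, 0, 6, 1, 0.003, 0.01, 0, 0, 0, 12, 1, 0.004, 0.015, 0, 0, 0, 18, 1, 0.004, 0.02, 0, 0, 0, 24, 1, 0.003, 0.026, 0, 0, 0, 30, 1, 0.002, 0.031, 0, 0, 0, 36, 1, 0.001, 0.036, 0, 0, 0, 42, 1, -0.001, 0.041, 0, 0, 0, 48]

```text
time_s: 7.9
tcp_pos: [0.655, 0.2149, 0.1178]
eef_rot: [[0.887, -0.0, -0.462], [0.462, -0.002, 0.887], [-0.001, -1.0, -0.002]]
ft_force: [-2.9, -2.7, 3.8]
opening: 0.0099
```

arm_command:
  commands: [1, -0.003, 0.005, 0, 0, 0, 6, 1, -0.006, 0.009, 0, 0, 0, 12, 1, -0.009, 0.013, 0, 0, 0, 18, 1, -0.012, 0.016, 0, 0, 0, 23, 1, -0.015, 0.018, 0, 0, 0, 27, 1, -0.017, 0.02, 0, 0, 0, 30, 1, -0.018, 0.02, 0, 0, 0, 32, 1, -0.018, 0.02, 0, 0, 0, 32]

```text
time_s: 8.7
tcp_pos: [0.6372, 0.2366, 0.1179]
eef_rot: [[0.51, 0.0, -0.86], [0.86, 0.001, 0.51], [0.001, -1.0, 0.0]]
ft_force: [-2.9, 1.5, 3.3]
opening: 0.0098
```

Run:
```python
from h import *
s=readout.sense(); print(s["time_s"],s["tcp_pos"],s["opening"],s["ft_force"],s["joints"])
q=grab_frame("side");crop(q,205,100,160,140,5,"b1.png")
q=grab_frame("top");crop(q,145,100,150,145,5,"b2.png")
```

```text
8.7 [0.63717415 0.23663954 0.1178573 ] 0.009830569416612518 [-2.87454515  1.53814275  3.29637038] [ 2.92976841e-01  5.18642352e-01  1.38667517e+00  9.03579268e-04
  1.23566956e+00 -2.31319788e+00]
```

View pics/b1.png

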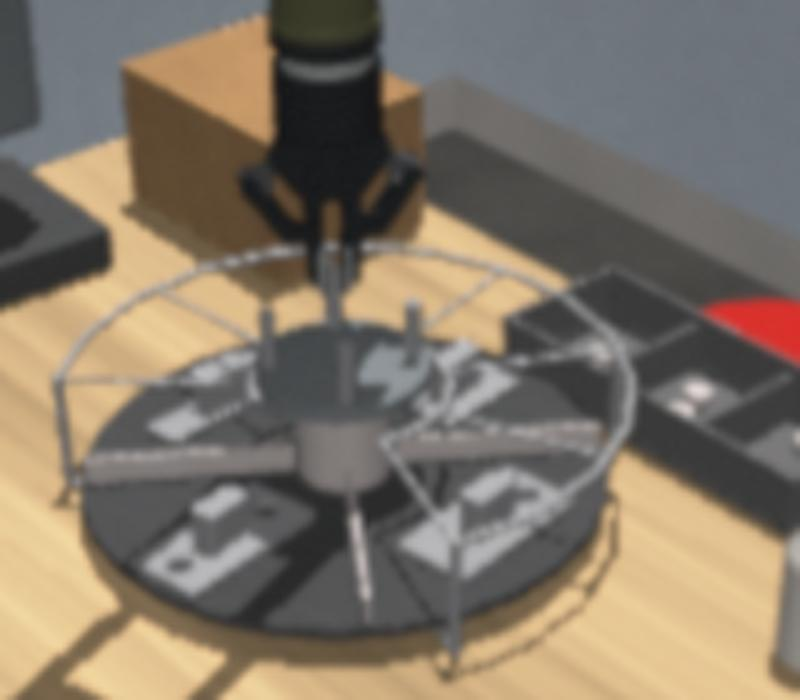

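View pics/b2.png

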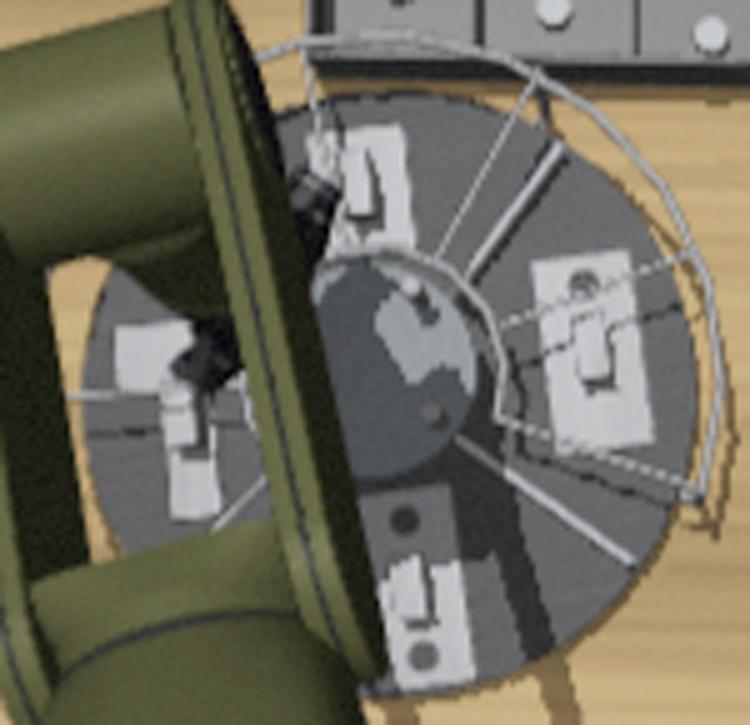

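The plate now in the opening shows both holes, at crop (405,520) and (425,657), so it is the wanted one. The one-holed plate has moved to the right. Releasing the peg and rising.

arm_command:
  commands: [0.5, 0, 0, 0, 0, 0, 0, 0.5, 0, 0, 0, 0, 0, 0, 0.5, 0, 0, 0, 0, 0, 0, 0.3, 0, 0, 0.03, 0, 0, 0, 0.3, 0, 0, 0.07, 0, 0, 0, 0.3, -0.03, 0, 0.1, 0, 0, -8, 0.3, -0.07, -0.02, 0.1, 0, 0, -16, 0.3, -0.1, -0.05, 0.1, 0, 0, -24]

```text
time_s: 9.6
tcp_pos: [0.5366, 0.1865, 0.2189]
eef_rot: [[0.818, 0.003, -0.575], [0.575, 0.001, 0.818], [0.003, -1.0, -0.001]]
ft_force: [0.7, -1.0, -0.4]
opening: 0.0599
```

Run:
```python
from h import *
s=readout.sense(); print(s["time_s"],s["tcp_pos"],s["opening"],s["ft_force"],s["joints"])
q=grab_frame("side");crop(q,205,100,160,140,5,"b1.png")
q=grab_frame("top");crop(q,145,100,150,145,5,"b2.png")
```

```text
9.6 [0.53659887 0.18653285 0.21888447] 0.05989972012575114 [ 0.7409336  -1.02367283 -0.40805021] [ 2.60212120e-01  2.86511802e-01  1.50449473e+00 -1.50886435e-05
  1.34772181e+00 -1.92330679e+00]
```

View pics/b1.png

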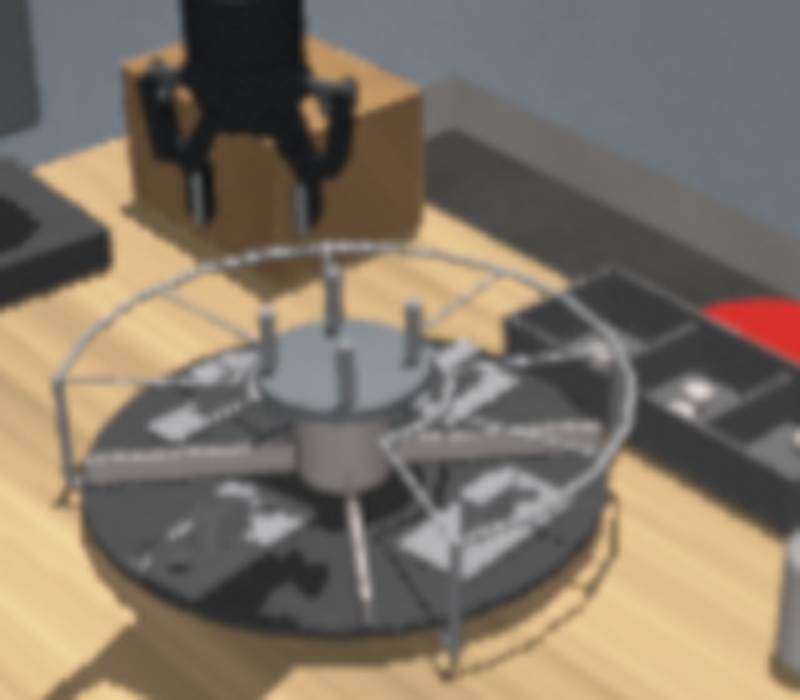

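View pics/b2.png

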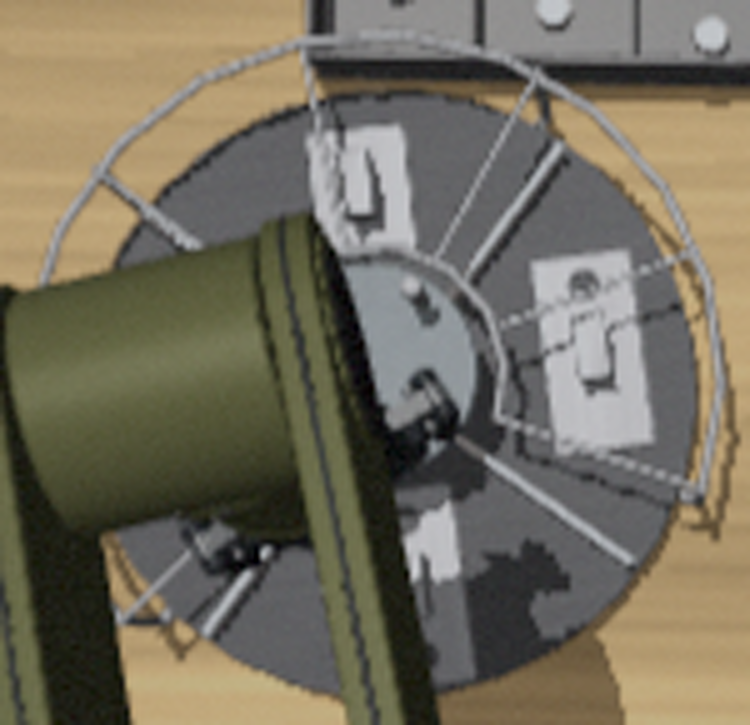

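Run:
```python
from h import *
p=grab_frame("top");q=grab_frame("side")
A=[px2w(p,np.array(u)/5+[145,100]-.4,.034) for u in ([405,520],[425,657])]
B=[px2w(q,np.array(u)/5+[205,100]-.4,.034) for u in ([270,510],[180,565])]
for n,H in(("top",A),("side",B)):
    c=(H[0]+H[1])/2;d=H[0]-H[1];r=c[:2]-[.61,.1935]
    print(n,H[0].round(4),H[1].round(4),"c",c.round(4),"L",np.hypot(d[0],d[1]),"ang",np.degrees(np.arctan2(d[1],d[0])),"rad",np.hypot(*r),np.degrees(np.arctan2(r[1],r[0])))
for z in (.219,.23,.235,.24,.25): print(z,((w2px(q,[.5366,.1865,z])-[205,100]+.4)*5).round())
```

```text
top [0.5303 0.1834 0.034 ] [0.4471 0.1692 0.034 ] c [0.4887 0.1763 0.034 ] L 0.08439928592842671 ang 9.704184581509235 rad 0.12252294334203363 -171.92913713309642
side [0.5292 0.1761 0.034 ] [0.4451 0.1653 0.034 ] c [0.4871 0.1707 0.034 ] L 0.08473365476894303 ang 7.290706598655101 rad 0.12496905358045568 -169.49113270471634
0.219 [[256. 266.]]
0.23 [[255. 251.]]
0.235 [[255. 244.]]
0.24 [[254. 237.]]
0.25 [[253. 223.]]
```

arm_command:
  commands: [0.4, -0.02, -0.005, 0, 0, 0, -8, 0.4, -0.04, -0.01, 0, 0, 0, -16, 0.4, -0.049, -0.0125, 0, 0, 0, -24, 0.4, -0.049, -0.0125, -0.03, 0, 0, -26, 0.4, -0.049, -0.0125, -0.07, 0, 0, -26, 0.4, -0.049, -0.0125, -0.11, 0, 0, -26, 0.4, -0.049, -0.0125, -0.13, 0, 0, -26, 0.4, -0.049, -0.0125, -0.13, 0, 0, -26]

```text
time_s: 10.6
tcp_pos: [0.4871, 0.1734, 0.0843]
eef_rot: [[0.987, -0.006, -0.163], [0.163, -0.002, 0.987], [-0.006, -1.0, -0.001]]
ft_force: [0.1, -1.1, 0.5]
opening: 0.0514
```

Run:
```python
from h import *
s=readout.sense(); print(s["time_s"],s["tcp_pos"],s["opening"],s["ft_force"],s["joints"],np.degrees(np.arctan2(s["eef_rot"][1][0],s["eef_rot"][0][0])))
q=grab_frame("side");crop(q,215,130,110,100,7,"b3.png")
q=grab_frame("top");crop(q,180,160,90,90,7,"b4.png")
```

```text
10.6 [0.48714835 0.17337885 0.08434502] 0.05135034247587172 [ 0.14366453 -1.13722089  0.52858616] [ 2.60296840e-01  3.58228892e-01  1.78488551e+00 -1.13026240e-04
  1.00450573e+00 -1.47404442e+00] 9.373809058984868
```

View pics/b3.png

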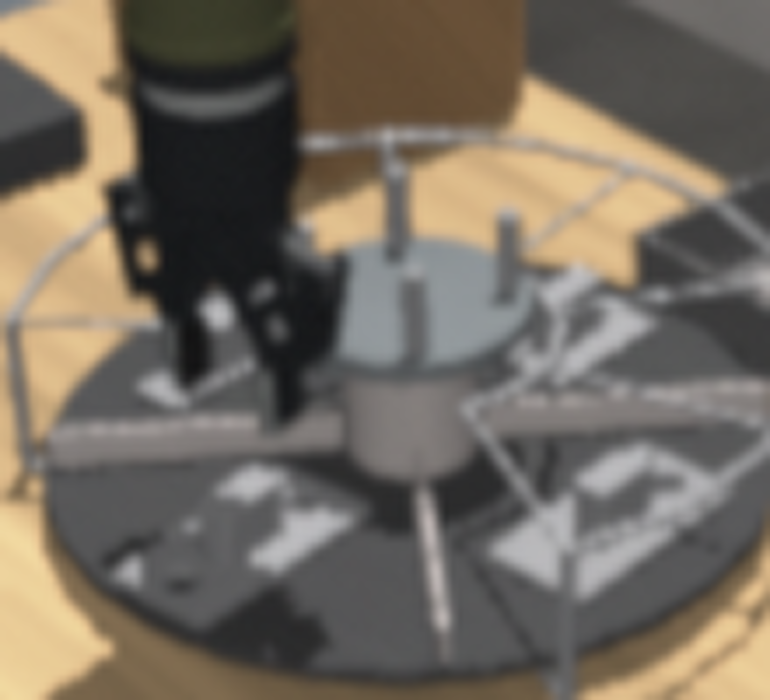

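View pics/b4.png

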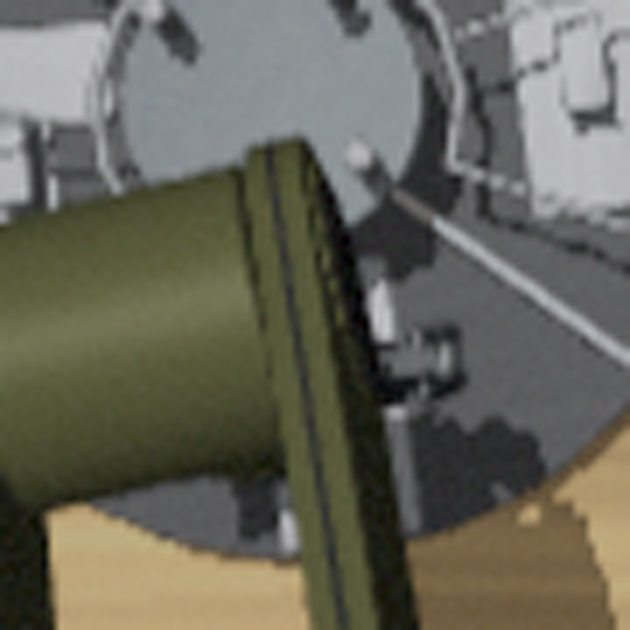

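Run:
```python
from h import *
q=grab_frame("side")
for z in (.034,.064,.084,.1,.11,.12): print(z,((w2px(q,[.4875,.1735,z])-[215,130]+.4)*7).round())
for t in (-1,1): print("hole",((w2px(q,[.4875+t*.0415,.1735+t*.0066,.034])-[215,130]+.4)*7).round(), ((w2px(q,[.4875+t*.02,.1735+t*.003,.064])-[215,130]+.4)*7).round())
```

```text
0.034 [[243. 539.]]
0.064 [[239. 489.]]
0.084 [[237. 454.]]
0.1 [[235. 426.]]
0.11 [[234. 409.]]
0.12 [[232. 391.]]
hole [[182. 579.]] [[209. 507.]]
hole [[303. 501.]] [[269. 470.]]
```

arm_command:
  commands: [0.4, 0, 0, -0.02, 0, 0, 0, 0.4, 0, 0, -0.04, 0, 0, 0, 0.4, 0, 0, -0.055, 0, 0, 0, 0.4, 0, 0, -0.065, 0, 0, 0, 0.4, 0, 0, -0.065, 0, 0, 0]

```text
time_s: 11.25
tcp_pos: [0.4887, 0.1737, 0.0227]
eef_rot: [[0.987, 0.0, -0.162], [0.162, 0.0, 0.987], [0.0, -1.0, -0.0]]
ft_force: [-0.4, 0.5, -0.7]
opening: 0.0513
```

Run:
```python
from h import *
q=grab_frame("side");crop(q,215,130,110,100,7,"b5.png")
```

```text
(no output)
```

View pics/b5.png

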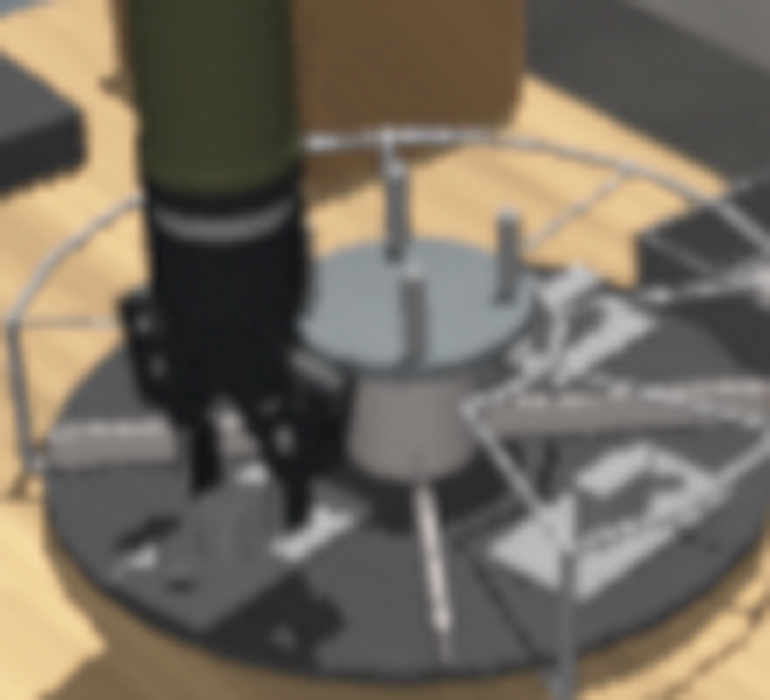

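arm_command:
  commands: [0.4, 0, 0, -0.002, 0, 0, 0, 1, 0, 0, -0.003, 0, 0, 0, 1, 0, 0, -0.003, 0, 0, 0, 1, 0, 0, -0.003, 0, 0, 0, 1, 0, 0, -0.003, 0, 0, 0, 1, 0, 0, -0.003, 0, 0, 0]
  newtons: 50

```text
time_s: 11.9
tcp_pos: [0.4887, 0.1739, 0.0203]
eef_rot: [[0.987, 0.001, -0.162], [0.162, 0.001, 0.987], [0.001, -1.0, 0.0]]
ft_force: [-1.1, 0.4, 5.8]
opening: 0.0188
```

Run:
```python
from h import *
q=grab_frame("side");crop(q,215,130,110,100,7,"b6.png")
```

```text
(no output)
```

View pics/b6.png

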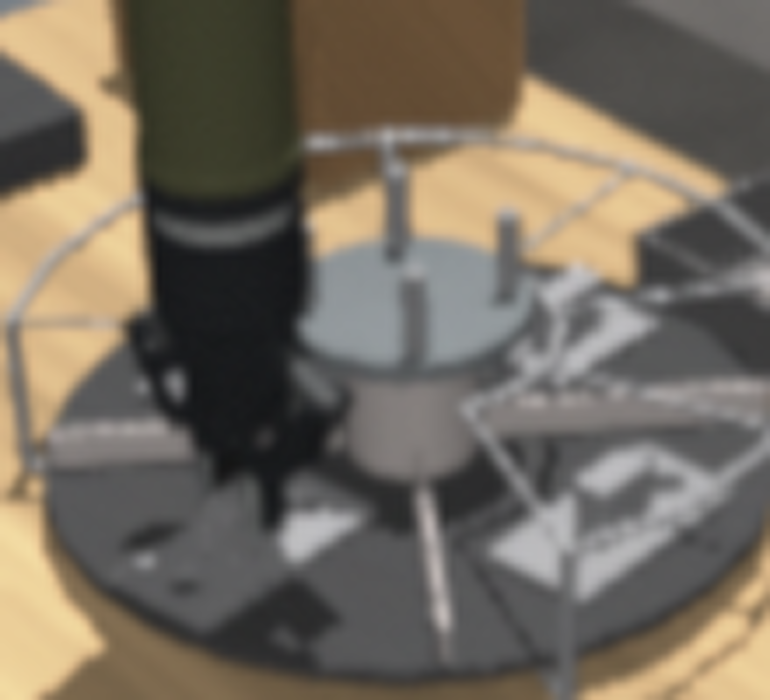

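arm_command:
  commands: [1, 0, 0, 0.01, 0, 0, 0, 1, 0, 0, 0.03, 0, 0, 0, 1, 0, 0, 0.06, 0, 0, 0, 1, 0, 0, 0.09, 0, 0, 0, 1, 0, 0, 0.12, 0, 0, 0, 1, 0, 0, 0.13, 0, 0, 0, 1, 0, 0, 0.13, 0, 0, 0]

```text
time_s: 12.65
tcp_pos: [0.489, 0.1737, 0.1509]
eef_rot: [[0.987, 0.003, -0.162], [0.162, 0.001, 0.987], [0.003, -1.0, 0.0]]
ft_force: [0.5, -0.1, -3.8]
opening: 0.0186
```

Run:
```python
from h import *
q=grab_frame("side");crop(q,205,90,120,110,6,"b7.png")
```

```text
(no output)
```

View pics/b7.png

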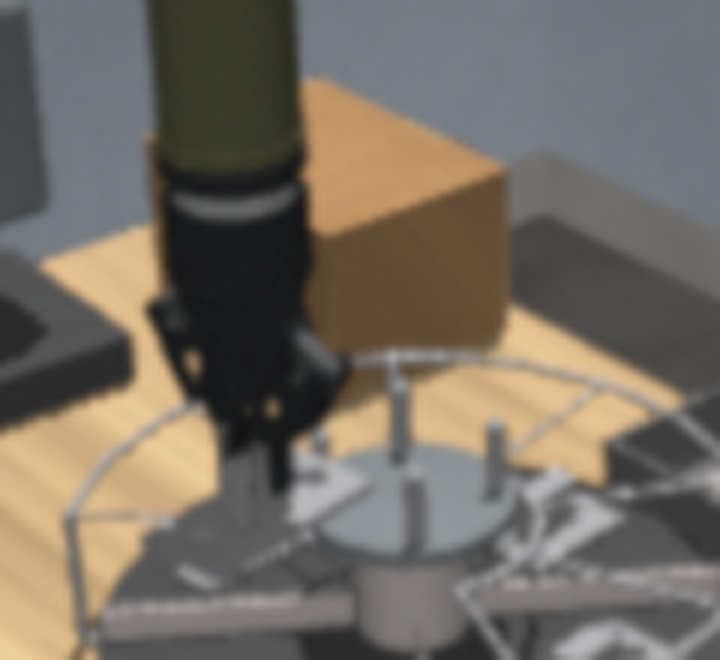

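Run:
```python
from h import *
q=grab_frame("side");p=grab_frame("top");crop(p,370,180,60,75,8,"f4.png");crop(q,335,265,75,65,9,"f5.png")
B=[px2w(q,np.array(u)/7+[320,255]-.43,.036) for u in ([414,195],[304,323])]
A=[px2w(p,np.array(u)/5+[300,170]-.4,.036) for u in ([494,162],[521,297])]
for H in (A,B):
    d=H[0]-H[1];print(H[0].round(4),H[1].round(4),((H[0]+H[1])/2).round(4),np.hypot(d[0],d[1]),np.degrees(np.arctan2(d[1],d[0])))
```

```text
[ 0.5442 -0.346   0.036 ] [ 0.4617 -0.3624  0.036 ] [ 0.5029 -0.3542  0.036 ] 0.08415589599935765 11.252229991165553
[ 0.5424 -0.349   0.036 ] [ 0.46   -0.3652  0.036 ] [ 0.5012 -0.3571  0.036 ] 0.08394294160496907 11.093484323418233
```

View pics/f4.png

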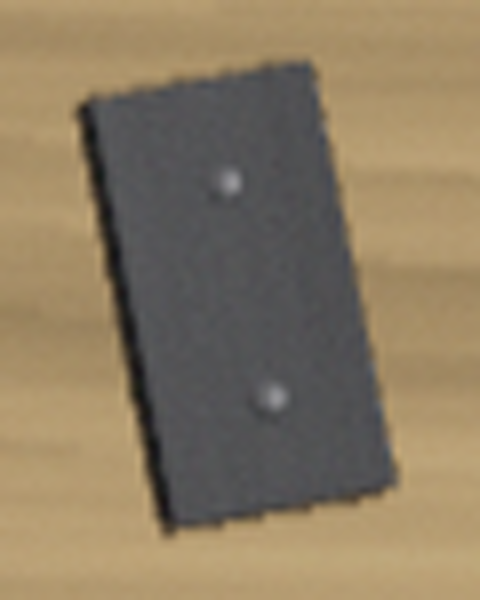

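View pics/f5.png

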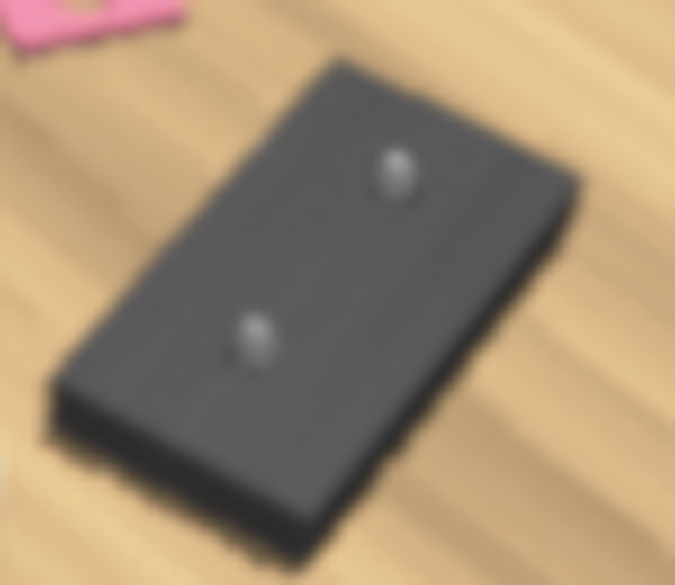

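arm_command:
  commands: [1, 0, -0.02, 0, 0, 0, 0, 1, 0.002, -0.06, 0, 0, 0, 0, 1, 0.003, -0.1, 0, 0, 0, 0, 1, 0.004, -0.14, 0, 0, 0, 0, 1, 0.005, -0.18, 0, 0, 0, 0.5, 1, 0.006, -0.22, 0, 0, 0, 1, 1, 0.007, -0.26, 0, 0, 0, 1, 1, 0.008, -0.3, 0, 0, 0, 1]

```text
time_s: 13.6
tcp_pos: [0.4946, -0.1276, 0.1475]
eef_rot: [[0.984, -0.004, -0.179], [0.179, 0.001, 0.984], [-0.004, -1.0, 0.002]]
ft_force: [-0.1, -0.1, -4.9]
opening: 0.0189
```

arm_command:
  commands: [1, 0.001, -0.04, 0, 0, 0, 0, 1, 0.002, -0.08, 0, 0, 0, 0.5, 1, 0.003, -0.12, 0, 0, 0, 0.9, 1, 0.004, -0.16, 0, 0, 0, 0.9, 1, 0.005, -0.2, 0, 0, 0, 0.9, 1, 0.005, -0.22, -0.02, 0, 0, 0.9, 1, 0.005, -0.229, -0.05, 0, 0, 0.9, 1, 0.005, -0.229, -0.08, 0, 0, 0.9]

```text
time_s: 14.4
tcp_pos: [0.5004, -0.3572, 0.0668]
eef_rot: [[0.981, -0.001, -0.193], [0.193, 0.0, 0.981], [-0.001, -1.0, 0.001]]
ft_force: [-0.7, -0.2, -3.8]
opening: 0.0189
```

arm_command:
  commands: [1, 0, 0, -0.01, 0, 0, 0, 1, 0, 0, -0.018, 0, 0, 0, 1, 0, 0, -0.018, 0, 0, 0, 1, 0, 0, -0.018, 0, 0, 0]

```text
time_s: 14.8
tcp_pos: [0.502, -0.3556, 0.0524]
eef_rot: [[0.981, 0.001, -0.195], [0.195, -0.001, 0.981], [0.001, -1.0, -0.001]]
ft_force: [0.4, -0.5, -3.9]
opening: 0.0192
```

Run:
```python
from h import *
s=readout.sense(); print(s["time_s"],s["tcp_pos"],s["opening"],s["ft_force"],s["joints"],np.degrees(np.arctan2(s["eef_rot"][1][0],s["eef_rot"][0][0])))
q=grab_frame("side");crop(q,325,240,95,90,8,"d1.png")
p=grab_frame("top");crop(p,360,175,80,90,8,"d2.png")
```

```text
14.8 [ 0.50199291 -0.35563215  0.05240784] 0.019176036519065215 [ 0.38990412 -0.49543826 -3.87532092] [-6.85003981e-01  5.06229095e-01  1.60941759e+00 -2.51403040e-05
  1.02444609e+00 -2.45222665e+00] 11.25517955054585
```

View pics/d1.png

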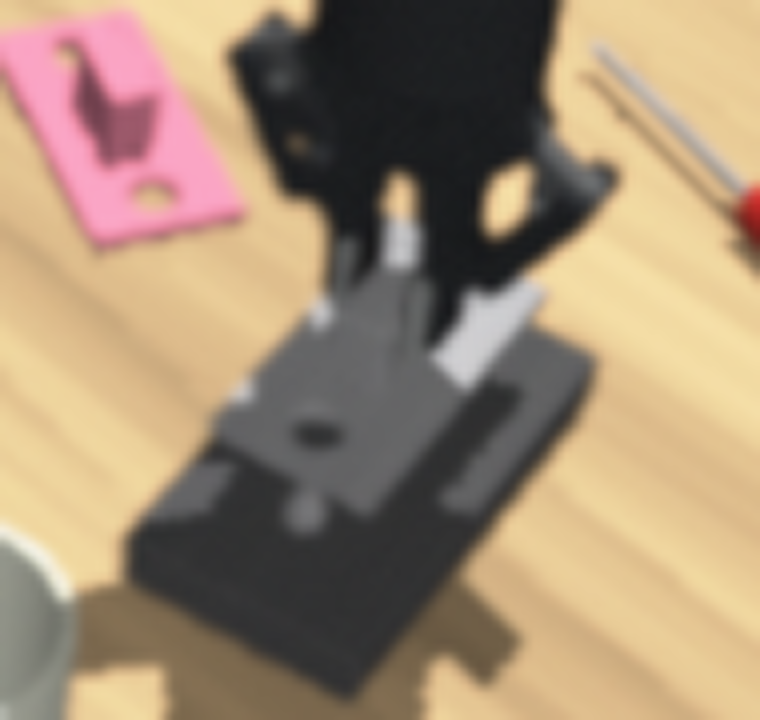

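View pics/d2.png

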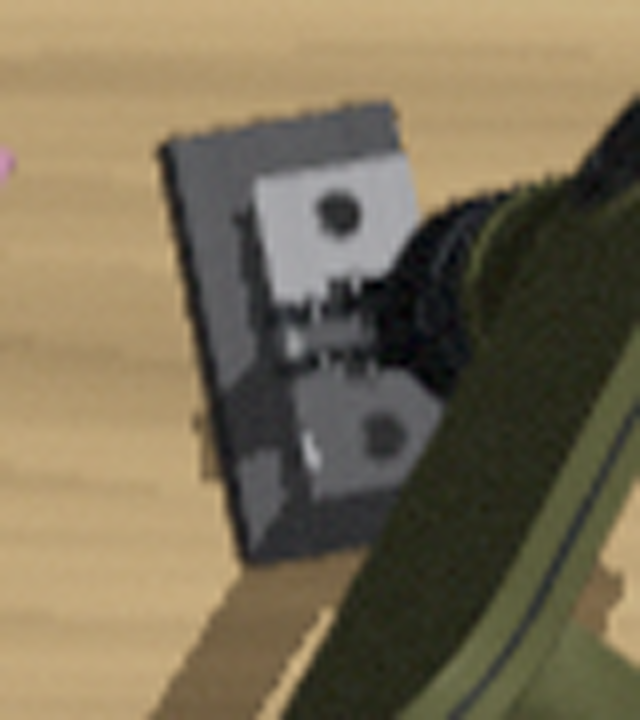

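Run:
```python
from h import *
p=grab_frame("top");q=grab_frame("side")
pinsT=np.array([[.5442,-.3460],[.4617,-.3624]]);pinsS=np.array([[.5424,-.3490],[.4600,-.3652]])
for z in (.062,.066,.070):
    H=[px2w(p,np.array(u)/8+[360,175]-.44,z)[:2] for u in ([339,213],[385,435])]
    d=H[0]-H[1];print(z,"top",np.round(H,4).tolist(),np.hypot(*d),np.degrees(np.arctan2(d[1],d[0])),"pin-hole",(pinsT-H).round(4).tolist())
    h=px2w(q,np.array([318,435])/8+[325,240]-.44,z)[:2];print("  side",h.round(4),(pinsS[1]-h).round(4))
```

```text
0.062 top [[0.5448, -0.3487], [0.4617, -0.3657]] 0.08476916388970906 11.622680323297292 pin-hole [[-0.0006, 0.0027], [-0.0, 0.0033]]
  side [ 0.4607 -0.3658] [-0.0007  0.0006]
0.066 top [[0.5444, -0.3474], [0.4617, -0.3644]] 0.08448324448099644 11.622680323297264 pin-hole [[-0.0002, 0.0014], [0.0, 0.002]]
  side [ 0.4576 -0.368 ] [0.0024 0.0028]
0.07 top [[0.5441, -0.3461], [0.4616, -0.3631]] 0.08419732507228377 11.622680323297317 pin-hole [[0.0001, 0.0001], [0.0001, 0.0007]]
  side [ 0.4545 -0.3702] [0.0055 0.005 ]
```

arm_command:
  commands: [1, 0.0005, 0.002, -0.006, 0, 0, 0, 1, 0.0005, 0.002, -0.012, 0, 0, 0, 1, 0.0005, 0.002, -0.018, 0, 0, 0, 1, 0.0005, 0.002, -0.019, 0, 0, 0, 1, 0.0005, 0.002, -0.019, 0, 0, 0]

```text
time_s: 15.5
tcp_pos: [0.5013, -0.3532, 0.0319]
eef_rot: [[0.981, -0.001, -0.195], [0.195, 0.001, 0.981], [-0.001, -1.0, 0.001]]
ft_force: [0.8, 0.5, -3.7]
opening: 0.0189
```

Run:
```python
from h import *
s=readout.sense(); print(s["tcp_pos"],s["ft_force"])
q=grab_frame("side");p=grab_frame("top")
a=cv2.resize(q["img"][255:330,335:415],None,fx=5,fy=5,interpolation=cv2.INTER_CUBIC);b=cv2.resize(p["img"][180:255,360:440],None,fx=5,fy=5,interpolation=cv2.INTER_CUBIC)
cv2.imwrite("pics/d3.png",np.clip(np.hstack([a,b])*1.4,0,255).astype(np.uint8))
```

```text
[ 0.50131085 -0.35318565  0.03191467] [ 0.76628552  0.45449966 -3.73851386]
```

View pics/d3.png

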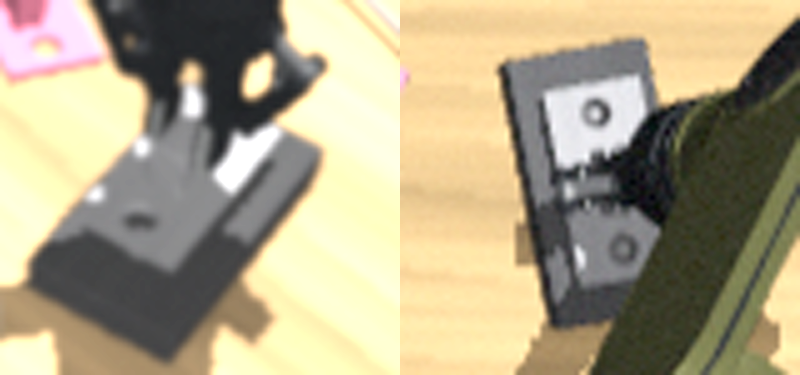

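arm_command:
  commands: [1, 0, 0, -0.003, 0, 0, 0, 1, 0, 0, -0.006, 0, 0, 0, 1, 0, 0, -0.006, 0, 0, 0]

```text
time_s: 15.9
tcp_pos: [0.5014, -0.3532, 0.0261]
eef_rot: [[0.981, -0.001, -0.195], [0.195, 0.001, 0.981], [-0.001, -1.0, 0.001]]
ft_force: [0.6, 0.4, -3.2]
opening: 0.0189
```

Run:
```python
from h import *
q=grab_frame("side");p=grab_frame("top")
a=cv2.resize(q["img"][265:320,345:400],None,fx=7,fy=7,interpolation=cv2.INTER_CUBIC);b=cv2.resize(p["img"][190:245,380:435],None,fx=7,fy=7,interpolation=cv2.INTER_CUBIC)
cv2.imwrite("pics/d4.png",np.clip(np.hstack([a,b])*1.4,0,255).astype(np.uint8))
```

```text
(no output)
```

View pics/d4.png

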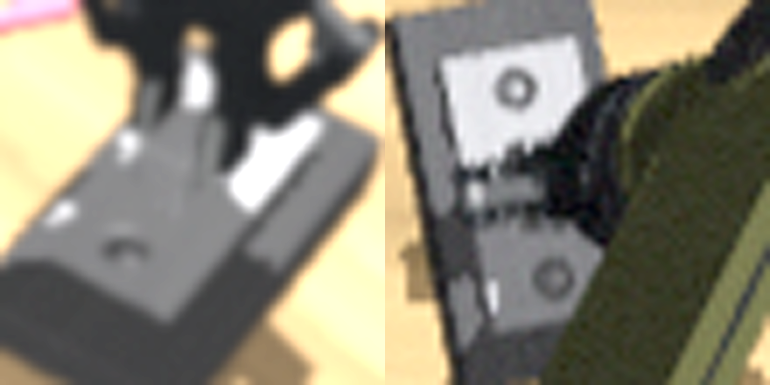

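Both pins stand centred in the holes, at (516,90) and (555,280) in the right half. Lowering gently.

arm_command:
  commands: [1, 0, 0, -0.002, 0, 0, 0, 1, 0, 0, -0.004, 0, 0, 0, 1, 0, 0, -0.006, 0, 0, 0, 1, 0, 0, -0.007, 0, 0, 0, 1, 0, 0, -0.007, 0, 0, 0]

```text
time_s: 16.5
tcp_pos: [0.5017, -0.3536, 0.0194]
eef_rot: [[0.981, -0.0, -0.195], [0.195, -0.0, 0.981], [-0.0, -1.0, -0.0]]
ft_force: [-0.4, -1.3, -3.8]
opening: 0.0186
```

arm_command:
  commands: [1, 0, 0, -0.001, 0, 0, 0, 1, 0, 0, -0.002, 0, 0, 0, 1, 0, 0, -0.002, 0, 0, 0]

```text
time_s: 16.8
tcp_pos: [0.5018, -0.3536, 0.0176]
eef_rot: [[0.981, 0.0, -0.195], [0.195, -0.0, 0.981], [0.0, -1.0, -0.0]]
ft_force: [0.2, -1.0, -3.7]
opening: 0.0188
```

arm_command:
  commands: [1, 0, 0, -0.001, 0, 0, 0, 1, 0, 0, -0.001, 0, 0, 0]

```text
time_s: 17.0
tcp_pos: [0.5018, -0.3536, 0.0166]
eef_rot: [[0.981, 0.0, -0.195], [0.195, -0.0, 0.981], [0.0, -1.0, -0.0]]
ft_force: [0.6, -1.0, -3.6]
opening: 0.0189
```

arm_command:
  commands: [1, 0, 0, -0.001, 0, 0, 0, 1, 0, 0, -0.001, 0, 0, 0]

```text
time_s: 17.2
tcp_pos: [0.5018, -0.3536, 0.0164]
eef_rot: [[0.981, 0.0, -0.195], [0.195, -0.0, 0.981], [0.0, -1.0, -0.001]]
ft_force: [-1.2, -0.9, 3.6]
opening: 0.0192
```

Contact came at the expected height, 0.0164, with a light force. Releasing.

arm_command:
  commands: [0.4, 0, 0, 0, 0, 0, 0, 0.4, 0, 0, 0, 0, 0, 0, 0.4, 0, 0, 0, 0, 0, 0, 0.4, 0, 0, 0.015, 0, 0, 0, 0.4, 0, 0, 0.05, 0, 0, 0, 0.4, 0, 0, 0.1, 0, 0, 0, 0.4, 0, 0, 0.14, 0, 0, 0, 0.4, 0, 0, 0.17, 0, 0, 0]

```text
time_s: 18.0
tcp_pos: [0.5026, -0.354, 0.1887]
eef_rot: [[0.981, 0.003, -0.195], [0.195, -0.002, 0.981], [0.002, -1.0, -0.003]]
ft_force: [0.6, -0.7, -0.1]
opening: 0.0512
```

arm_command:
  commands: [0.4, -0.02, 0.04, 0, 0, 0, 0, 0.4, -0.04, 0.08, 0, 0, 0, 0, 0.4, -0.05, 0.12, 0, 0, 0, 0, 0.4, -0.05, 0.16, 0, 0, 0, 0, 0.4, -0.05, 0.2, 0, 0, 0, 0, 0.4, -0.05, 0.2, 0, 0, 0, 0, 0.4, -0.05, 0.2, 0, 0, 0, 0]

```text
time_s: 18.7
tcp_pos: [0.4518, -0.1529, 0.1858]
eef_rot: [[0.98, 0.001, -0.197], [0.197, -0.001, 0.98], [0.0, -1.0, -0.001]]
ft_force: [0.3, -0.0, -1.1]
opening: 0.051
```

Run:
```python
from h import *
s=readout.sense(); print(s["time_s"],s["tcp_pos"],s["ft_force"])
q=grab_frame("side");p=grab_frame("top")
a=cv2.resize(q["img"][260:325,340:405],None,fx=6,fy=6,interpolation=cv2.INTER_CUBIC);b=cv2.resize(p["img"][185:250,370:435],None,fx=6,fy=6,interpolation=cv2.INTER_CUBIC)
cv2.imwrite("pics/e1.png",np.hstack([a,b]));cv2.imwrite("pics/e2.png",p["img"]);cv2.imwrite("pics/e3.png",q["img"])
```

```text
18.7 [ 0.4518002  -0.15285972  0.1858363 ] [ 0.2782546  -0.02827779 -1.13280914]
```

View pics/e1.png

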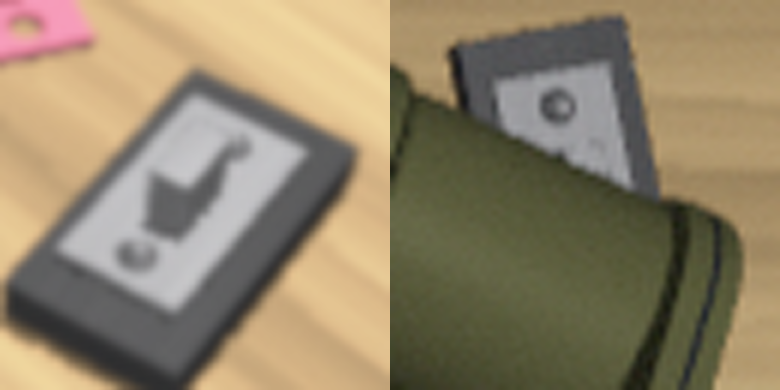

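View pics/e2.png

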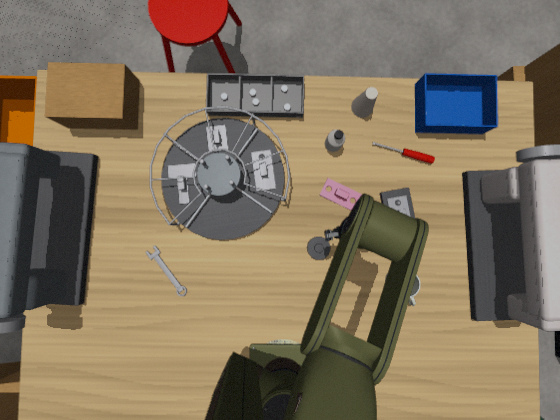

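View pics/e3.png

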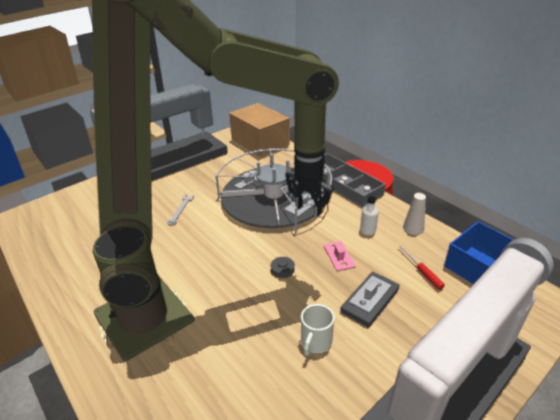

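The template lies flat on the fixture, with a pin in both holes at (135,255) and (237,150) in the side crop. The other templates and the bystanders are in place, and the arm is clear.

```bash
python3 -c "
from bench import ctrl
print(ctrl.hand_in())"
```

```text
the job is handed in; nothing more can be done
None
```

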